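# Offer up the swing gate of a specimen mould to its hinge and hold it for the pin

## Robot

A 6-joint arm with a two-finger parallel gripper is mounted at the origin on the work surface; the furniture and walls round the work are solid. World frame = base frame: x ahead of the robot, y to its left, z up, the work surface at z = 0. Lengths are in m, angles in rad, forces in N, time in s.
With the tool pointing down it reaches from about 0.225 to 0.875 m from the base axis. Payload 3.4 kg.
Tool frame: the origin (TCP) lies between the finger pads; the fingertips stand 11 mm ahead of it and the grasp point (between the pads) lies 8 mm behind it; z points along the fingers, y is the direction in which the jaws open and shut (so a half turn about z gives the same grasp; the last joint's range is limited). The gripper opens to 85 mm and grips with 20 to 120 N. Pads are 22 mm wide; open, the fingers measure 114 mm over their backs; the gripper's body (76 mm by 85 mm) begins 54 mm behind the grasp point. The pads swing forward as they close: fully open they stand 13 mm farther back than shut.
Start: joints at [-1.248, 0.276, 1.505, -0, 1.361, -0.121], TCP at [0.247, -0.519, 0.209] pointing down, gripper open.
Joint ranges: [-2.89, 2.89], [-0.75, 2.08], [0.22, 2.7], [-1.18, 4.32], [0.11, 2.71], [-2.7, 2.7]. Speed limits (rad/s): [2.57, 2.57, 3.14, 3.14, 3.14, 3.14].

## Interface

Orientations are given as a unit quaternion [w, x, y, z].
In Python, from rig import manip gives the robot as it stands. The module is installed in compiled form; this text tells all that it offers.
- The arm moves only by the tool move_arm, never from a script. Its argument "series" is a list that holds one entry, the list of rows, each a list of 7 numbers: the shift along the world's x, y, z in m, then the turn, a rotation vector about the world's x, y, z in rad, then the finger opening in m, from 0 to 0.0854. A call has 1 to 20 rows; each row shifts and turns the commanded pose from where the row before left it; what a row does not reach is not made up. A row lasts 1/12 s, in which the tool goes at most 41.7 mm and 7.16 degrees, less where a joint would pass 70% of its speed; a pose out of reach is approached as far as the arm can. A call with a gripper value outside its range is refused whole. The fingers move at their own pace and stop on an object; "newtons" is the grip in N (left out, the last holds). Time passes only in rows, so rows that do not move let the fingers close. It gives the time, the measured TCP pose, the force and the opening at its end, in the units of the state.
- manip.get_state(): the state, without advancing time (a new reading comes with each control period).
- manip.get_image(name): name is "scene" or "top" or "wrist"; returns a dict with "color" (480x640x3 uint8, red, green, blue), "fx", "fy", "cx", "cy" (pixels), "k1" (the pictures are not rectified: a ray, as slopes to the right and down, at radius r is drawn at 1 + k1 r^2 times it, then the intrinsics apply), "R" (3x3) and "t" (3): a world point X has camera coordinates R X + t; the wrist camera has in their place "tool_from_camera" (4x4, takes a point from camera to tool coordinates, whose origin is the TCP and whose axes are the flange's). Camera axes: x right, y down, z forward; pixel columns grow to the right and rows downward; lengths in m; the calibration is good to about 2 mm. A picture is of the moment at which its call begins: read the wrist's pose just before it. There is no depth.
- manip.sign_off(): hands the job in, once; it reports no verdict.
The state is a dict: "clock": time; "qpos": joint angles; "qd": joint speeds; "effort": joint torques, N m; "position": TCP position; "ee_rot": TCP orientation; "contact_force": force on the tool from outside, world axes, zero at the start; "moment": the same for the moment, N m; "width": finger opening in m.
Only numpy, scipy, OpenCV 4.12 (cv2) and the standard library are available. Lean on these libraries where they do the work, as an engineer would, in place of code of your own. Each camera call takes 0.05 s, during which the arm holds its last target.

## Task

The mould's swing gate is back from cleaning. Draw the red-knobbed hinge pin straight up out of the mould's hinge, hang it by its collar in the notch of the keeper lug on the mould's front and let go of it; then pick up the loose gate and bring its knuckle in between the two knuckles of the hinge so that all three holes line up well enough for the pin to drop through. Finish while still gripping the gate, upright and still, with the holes in line and without forcing it against the hinge; leave the sample pot, the stopper and the timer where they are.

Things in the scene. Friction and masses are not known exactly. Their poses are not given: they have to be found in the camera images.
- mould: Fixed steel specimen mould, an open trough with its length along its own y axis: base plate 96 x 158 mm on rubber feet, walls up to 76 mm above the worktop, open at the -y end. Origin on the worktop under the middle, z up. Its front (-x side, towards the robot) carries the hinge at the -y end and the keeper lug farther along.
- hinge_eye (a point): Centre of the gap in the mould's hinge, on its vertical hole axis, 51 mm above the worktop, axes as the mould's. Fixed knuckles (22 mm outside, 13 mm hole) stand above and below it: the lower spans 27.5 to 38.5 mm, the upper 63.5 to 74.5 mm above the worktop, so the gap is 25 mm high. The gap is open towards the mould's -y; on its +y side is a shallow V seat in which a 22 mm knuckle comes to rest about 1 mm beyond the axis. Beyond the hinge to -y there is only free worktop.
- keeper_notch (a point): Centre of the keeper notch, on the top face of the lug, 74.5 mm above the worktop, axes as the mould's. The lug is 34 mm wide (y), 12 mm thick, its notch 14 mm wide, open above, below and towards the mould's -x, closed 7 mm behind this point (+x); the lug ends 17 mm in front of it. The mould's wall, 1.5 mm higher than the lug, begins 21 mm behind it.
- pin_knob (a point): Hinge pin, at the middle of its red knob, z along the pin, up. Knob 16 mm diameter, from 11 mm below to 11 mm above this point (grasp here); under it a steel collar 24 mm in diameter, 4 mm thick, whose underside is 15 mm below this point; under that the shank, 10 mm in diameter and 53 mm long with a tapered nose. It starts in both hinge knuckles, collar resting on the upper one, with 1.5 mm of play all round. 60 g.
- gate_plate (a point): Loose aluminium gate, 0.18 to 0.29 kg, at the centre of its plate: 16 mm thick (x), 84 mm long (y), 50 mm high (z); this point is 25 mm above its lower edge. It starts standing on that edge on the worktop, its knuckle end towards the robot's left, within 30 degrees; grasp it across its thickness from above. A fork 9 mm long projects from the -y end.
- gate_eye (a point): Centre of the hole in the gate's knuckle, 56 mm from the plate's centre along the gate's +y and at the same height; axes as the gate's. Knuckle 22 mm outside, 20 mm high, 13 mm hole, axis z. With the holes in line at the mould the gate points the same way as the mould (gate's +y to mould's +y), its lower edge 26 mm above the worktop.
- sample_pot: Bystander: white sample pot with blue lid, 50 mm diameter, 44 mm high, origin at its foot.
- stopper: Bystander: red rubber stopper, 36 mm diameter, 30 mm high, origin at its foot.
- timer: Bystander: white bench timer, 62 x 66 x 19 mm, origin at its foot.

How it is judged:
By the outcome, as a careful person would: the job done as asked, in the order asked, and still so for the second after the job is handed in, while the arm keeps its last pose, push and grip.
It also fails if it takes over 54 s, if anything falls off the work surface, if the arm or the gripper's body presses on something with over 40 N, if the wrist force passes 120 N, or if a joint passes its speed limit or range.

## Working session

There is one attempt and no reset: what is moved stays moved. The work goes in short steps, Python scripts to look and compute and a tool call to move; the robot and the scene stay as the last step left them, time stands still between calls to the robot, and variables do not carry over. Pictures are saved under pics/ and viewed, and the job is handed in when it is done.

Besides the shell and the picture viewer there is one more tool, called after ">>>" as name(argument=value, ...), one argument or row to a line, values as JSON. move_arm: Moves the arm, as the interface text tells. Its arguments: {"type":"object","properties":{"series":{"type":"array"},"newtons":{"type":"number"}},"required":["series"]}

```bash
mkdir -p pics; ls; cat > h.py <<'E'
import numpy as np, cv2, json
from rig import manip
from scipy.spatial.transform import Rotation as Ro
def grab(name,fn=None):
    s=manip.get_state(); im=manip.get_image(name)
    im['s']=s
    if fn: cv2.imwrite('pics/'+fn,cv2.cvtColor(im['color'],cv2.COLOR_RGB2BGR))
    if name=='wrist':
        q=s['ee_rot']; T=np.eye(4); T[:3,:3]=Ro.from_quat([q[1],q[2],q[3],q[0]]).as_matrix(); T[:3,3]=s['position']
        W=T@np.array(im['tool_from_camera']); im['Rwc']=W[:3,:3]; im['C']=W[:3,3]
    else:
        R=np.array(im['R']); im['Rwc']=R.T; im['C']=-R.T@np.array(im['t'])
    return im
def ray(im,u,v):
    xd=(u-im['cx'])/im['fx']; yd=(v-im['cy'])/im['fy']; rd=np.hypot(xd,yd); r=rd
    for _ in range(30): r=rd/(1+im['k1']*r*r)
    k=1/(1+im['k1']*r*r)
    d=im['Rwc']@np.array([xd*k,yd*k,1]); return im['C'],d/np.linalg.norm(d)
def onz(im,u,v,z):
    c,d=ray(im,u,v); return c+d*(z-c[2])/d[2]
def proj(im,X):
    p=im['Rwc'].T@(np.array(X)-im['C']); a=p[:2]/p[2]; k=1+im['k1']*(a@a)
    return np.array([im['cx']+im['fx']*a[0]*k, im['cy']+im['fy']*a[1]*k])
def tri(rays):
    A=np.zeros((3,3));b=np.zeros(3)
    for c,d in rays:
        P=np.eye(3)-np.outer(d,d);A+=P;b+=P@c
    X=np.linalg.solve(A,b); return X,[np.linalg.norm((np.eye(3)-np.outer(d,d))@(X-c)) for c,d in rays]
def save(im,fn):
    import pickle; pickle.dump(im,open(fn,'wb'))
E
python3 - <<'E'
from h import *
for n in ['scene','top','wrist']:
    im=grab(n,n+'0.png'); save(im,n+'0.pkl'); print(n,im['C'],im['fx'],im['k1'])
print(manip.get_state())
E
```

```text
pics
scene [-0.07541538  0.43958115  0.51507041] 568.3766315638095 -0.017735248482395376
top [ 0.42727912 -0.00867605  0.94644776] 560.840211440179 -0.10999645215612709
wrist [ 0.32077733 -0.48407781  0.37341027] 387.8779350170185 -0.04688812173531012
{'clock': 0.15, 'qpos': array([-1.24800432e+00,  2.76480919e-01,  1.50584787e+00, -2.48455216e-05,
        1.36071039e+00, -1.21000465e-01]), 'qd': array([ 0.00037249, -0.00127525, -0.00374473, -0.00194247, -0.00097299,
       -0.00201074]), 'effort': array([ 1.67450322e-03, -4.17143691e+01, -2.46032810e+01, -1.16675451e-04,
        7.62250973e-03, -1.64725151e-05]), 'position': array([ 0.24673498, -0.51889428,  0.20841845]), 'ee_rot': array([-7.18361176e-04,  9.75481053e-01,  2.20082239e-01, -8.49363960e-05]), 'contact_force': array([ 0.37180375, -0.16140421, -0.71431135]), 'moment': array([ 0.03303029, -0.00848345, -0.01437925]), 'width': 0.08512382328094571}
```

View pics/scene0.png

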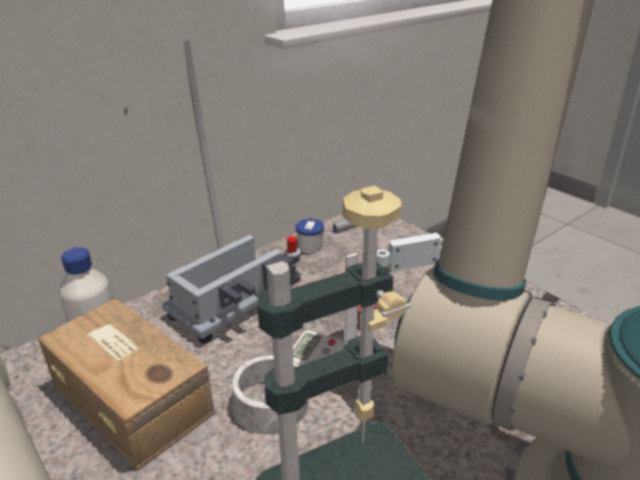

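View pics/top0.png

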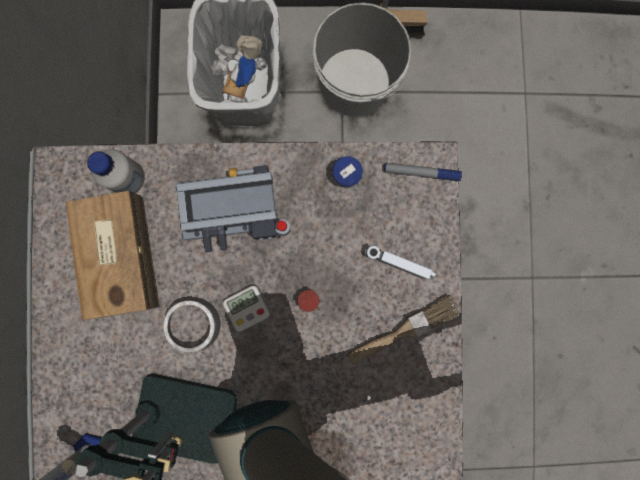

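View pics/wrist0.png

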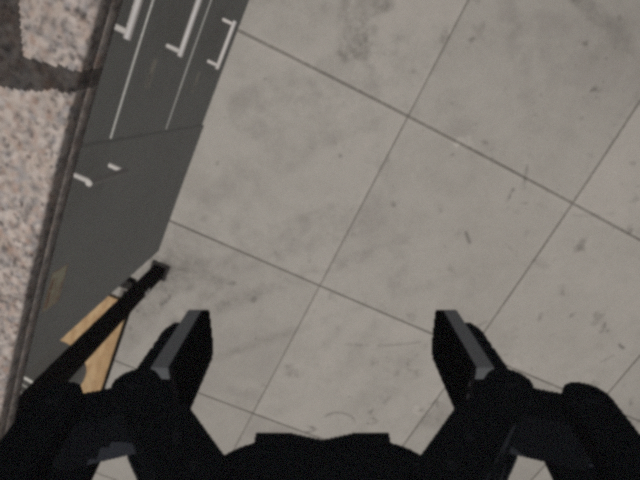

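```bash
python3 - <<'E'
from h import *
import pickle
im=pickle.load(open('top0.pkl','rb'))
c=im['color'][155:305,165:445]; cv2.imwrite('pics/c1.png',cv2.cvtColor(cv2.resize(c,None,fx=2.8,fy=2.8,interpolation=cv2.INTER_CUBIC),cv2.COLOR_RGB2BGR))
s=pickle.load(open('scene0.pkl','rb'))
c=s['color'][210:360,150:450]; cv2.imwrite('pics/c2.png',cv2.cvtColor(cv2.resize(c,None,fx=2.6,fy=2.6,interpolation=cv2.INTER_CUBIC),cv2.COLOR_RGB2BGR))
print('knob',onz(im,282,226,.1),'gate eye',onz(im,374,252,.04),'end',onz(im,434,273,.05), 'stopper',onz(im,308,300,.03),'pot',onz(im,347,171,.044))
print(im['Rwc'])
E
```

```text
knob [0.49644502 0.0302053  0.1       ] gate eye [ 0.45806531 -0.11584318  0.04      ] end [ 0.42313509 -0.2112367   0.05      ] stopper [ 0.38098965 -0.00829693  0.03      ] pot [ 0.59009165 -0.07325733  0.044     ]
[[-0.00787859 -0.99848268  0.05450016]
 [-0.99989753  0.00721487 -0.01236447]
 [ 0.0119525  -0.05459199 -0.99843721]]
```

View pics/c1.png

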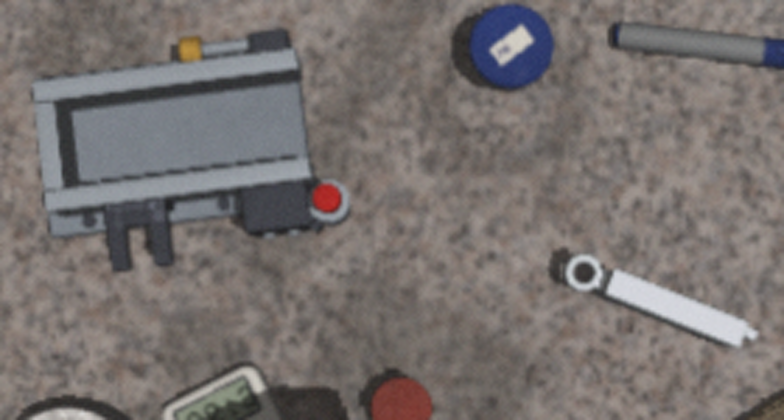

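View pics/c2.png

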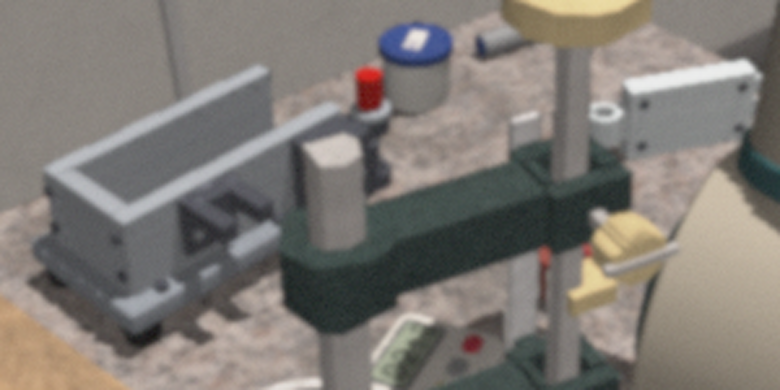

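>>> move_arm(
  series=[
    [[0.017,0.0225,0.004,0,0,0.065,0.0854],[0.017,0.0225,0.004,0,0,0.065,0.0854],[0.017,0.0225,0.004,0,0,0.065,0.0854],[0.017,0.0225,0.004,0,0,0.065,0.0854],[0.017,0.0225,0.004,0,0,0.065,0.0854],[0.017,0.0225,0.004,0,0,0.065,0.0854],[0.017,0.0225,0.004,0,0,0.065,0.0854],[0.017,0.0225,0.004,0,0,0.065,0.0854],[0.017,0.0225,0.004,0,0,0.065,0.0854],[0.017,0.0225,0.004,0,0,0.065,0.0854],[0.017,0.0225,0.004,0,0,0.065,0.0854],[0.017,0.0225,0.004,0,0,0.065,0.0854],[0,0,0,0,0,0,0.0854],[0,0,0,0,0,0,0.0854]],
  ],
)

```text
clock: 1.32
position: [0.4514, -0.2483, 0.2571]
ee_rot: [0.0, 0.818, 0.575, -0.0]
contact_force: [-0.4, 0.4, 0.1]
width: 0.0856
```

```bash
python3 - <<'E'
from h import *
im=grab('wrist','w1.png'); save(im,'w1.pkl'); print(im['C'],im['s']['clock'],im['s']['position'],im['s']['ee_rot'],im['s']['qpos'])
E
```

```text
[ 0.47903223 -0.1712508   0.42214754] 1.3167 [ 0.45141728 -0.24828239  0.25710008] [ 7.41528300e-05  8.17864100e-01  5.75411416e-01 -1.04632382e-04] [-6.37780423e-01  1.60753035e-01  1.54029213e+00 -2.47384547e-04
  1.44047252e+00 -2.93166159e-01]
```

View pics/w1.png

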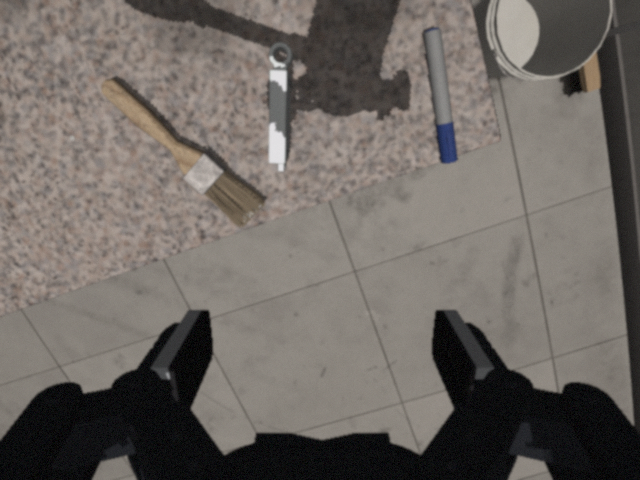

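>>> move_arm(
  series=[
    [[0.006,0.031,-0.002,0,0,0.06,0.0854],[0.006,0.031,-0.002,0,0,0.06,0.0854],[0.006,0.031,-0.002,0,0,0.06,0.0854],[0.006,0.031,-0.002,0,0,0.06,0.0854],[0.006,0.031,-0.002,0,0,0.06,0.0854],[0.006,0.031,-0.002,0,0,0.06,0.0854],[0.006,0.031,-0.002,0,0,0.06,0.0854],[0.006,0.031,-0.002,0,0,0.06,0.0854],[0,0,0,0,0,0,0.0854],[0,0,0,0,0,0,0.0854]],
  ],
)

```text
clock: 2.2
position: [0.4986, -0.0013, 0.2406]
ee_rot: [-0.0, 0.658, 0.753, -0.001]
contact_force: [-0.2, -1.0, 0.1]
width: 0.0854
```

```bash
python3 - <<'E'
from h import *
im=grab('wrist','w2.png'); save(im,'w2.pkl'); print(im['C'],im['s']['clock'],im['s']['position'],im['s']['ee_rot'],im['s']['qpos'])
E
```

```text
[0.48769759 0.07988661 0.40566534] 2.2 [ 0.49857746 -0.00130949  0.24064125] [-1.82660518e-04  6.58271104e-01  7.52780671e-01 -6.18821418e-04] [-1.41619071e-01  1.43363103e-01  1.60219725e+00 -8.50898721e-04
  1.39701361e+00 -2.75227957e-01]
```

View pics/w2.png

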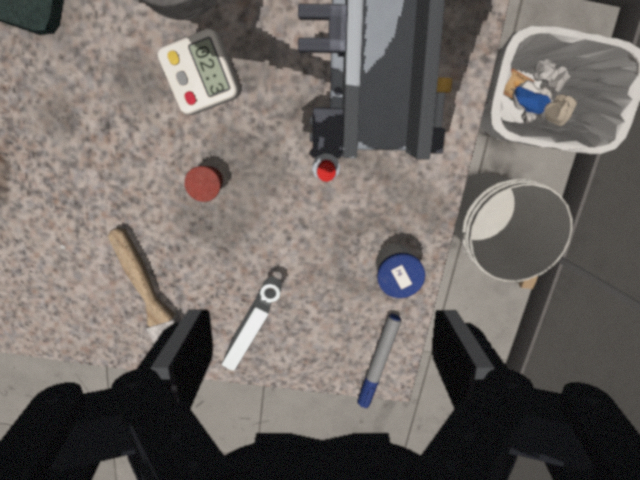

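>>> move_arm(
  series=[
    [[-0.003,0.025,-0.01,0,0,0,0.0854],[-0.003,0.025,-0.01,0,0,0,0.0854],[-0.003,0.025,-0.01,0,0,0,0.0854],[0,0,0,0,0,0,0.0854],[0,0,0,0,0,0,0.0854]],
  ],
)

```text
clock: 2.67
position: [0.4894, 0.0725, 0.2106]
ee_rot: [-0.0, 0.659, 0.752, -0.001]
contact_force: [0.1, 0.5, -0.1]
width: 0.0857
```

```bash
python3 - <<'E'
from h import *
im=grab('wrist','w3.png'); save(im,'w3.pkl'); print(im['C'],im['s']['clock'],im['s']['position'],im['s']['ee_rot'],im['s']['qpos'])
E
```

```text
[0.47870111 0.15374421 0.37562161] 2.6667 [0.48943251 0.07245134 0.21063574] [-7.81262053e-05  6.58844020e-01  7.52279088e-01 -8.51358638e-04] [ 7.15441040e-03  1.54536414e-01  1.66360676e+00 -1.20539417e-03
  1.32469742e+00 -1.24784708e-01]
```

View pics/w3.png

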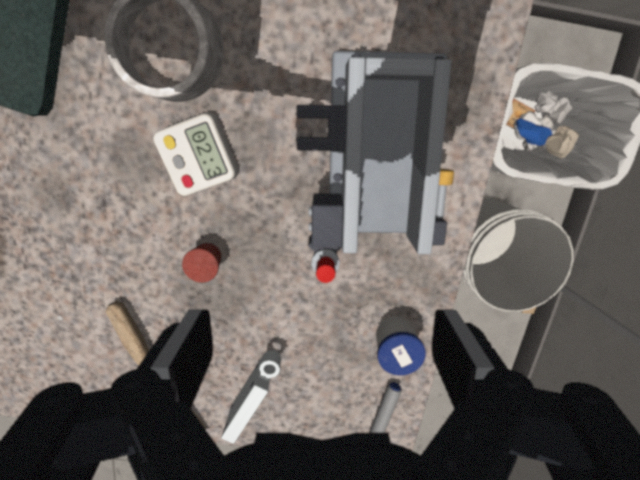

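```bash
python3 - <<'E'
from h import *
import pickle
a=pickle.load(open('w2.pkl','rb')); b=pickle.load(open('w3.pkl','rb'))
c=np.hstack([cv2.resize(a['color'][0:200,280:380],None,fx=4,fy=3,interpolation=cv2.INTER_CUBIC)[:600],cv2.resize(b['color'][90:290,280:380],None,fx=4,fy=3,interpolation=cv2.INTER_CUBIC)])
cv2.imwrite('pics/c3.png',cv2.cvtColor(c,cv2.COLOR_RGB2BGR))
for n in ['w2','w3','top0','scene0']:
    im=pickle.load(open(n+'.pkl','rb')); h=cv2.cvtColor(im['color'],cv2.COLOR_RGB2HSV)
    m=((h[...,0]<6)|(h[...,0]>174))&(h[...,1]>190)&(h[...,2]>140)
    n_,l,st,ce=cv2.connectedComponentsWithStats(m.astype(np.uint8))
    print(n,[(st[i].tolist(),ce[i].round(1).tolist()) for i in range(1,n_) if st[i][4]>25])
E
```

```text
w2 [([319, 168, 15, 12, 116], [325.4, 174.0])]
w3 [([318, 265, 16, 16, 212], [325.5, 272.6])]
top0 [([278, 222, 8, 8, 51], [281.3, 225.3])]
scene0 [([288, 237, 8, 5, 33], [291.5, 239.2])]
```

View pics/c3.png

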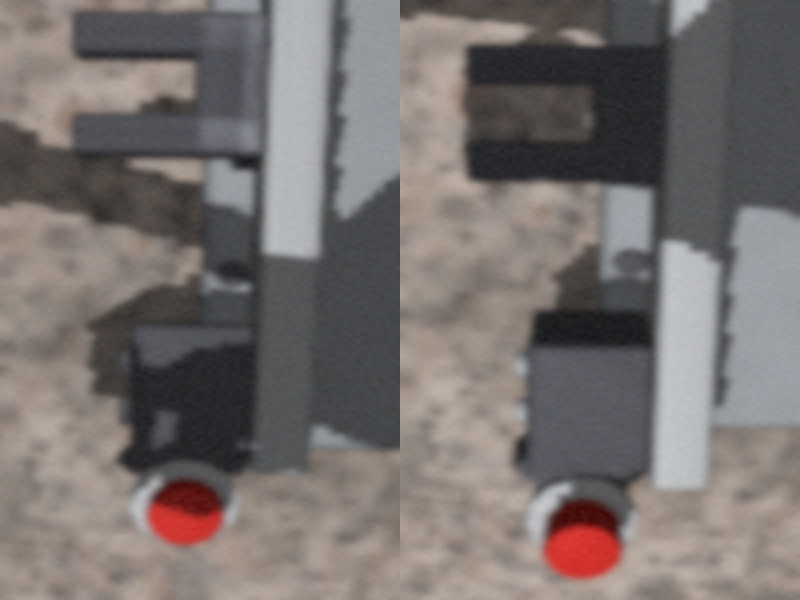

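```bash
cat > m.py <<'E'
from h import *
import pickle
L=lambda n:pickle.load(open(n+'.pkl','rb'))
w2,w3,top=L('w2'),L('w3'),L('top0')
p2=lambda x,y:(280+x/4,y/3); p3=lambda x,y:(280+(x-400)/4,90+y/3)
np.set_printoptions(precision=4,suppress=True)
def both(n,a,b,z):
    A,B=p2(*a),p3(*b); X,r=tri([ray(w2,*A),ray(w3,*B)])
    print(n,'tri',X,np.array(r),'z-plane',onz(w2,*A,z),onz(w3,*B,z))
both('knobtop',(186,516),(583.5,549),.1005)
both('front upper',(75,12),(468,45),.0745)
both('front lower',(75,155),(468,180),.0745)
both('front low in',(75,114),(468,140),.0745)
both('front up in',(75,55),(468,82),.0745)
both('back up in',(196,56),(593,82),.0745)
both('back lo in',(196,114),(593,140),.0745)
both('wallend R',(305,470),(705,488),.076)
both('wallend L',(255,470),(653,488),.076)
print(onz(top,281.3,225.3,.1005))
E
python3 m.py
```

```text
knobtop tri [0.4979 0.0297 0.0973] [0.0001 0.0001] z-plane [0.4977 0.0302 0.1005] [0.4978 0.0312 0.1005]
front upper tri [0.4599 0.151  0.0733] [0.0001 0.0001] z-plane [0.4599 0.1507 0.0745] [0.46   0.151  0.0745]
front lower tri [0.4635 0.1177 0.0693] [0. 0.] z-plane [0.4639 0.1171 0.0745] [0.4638 0.1183 0.0745]
front low in tri [0.4623 0.1278 0.0689] [0. 0.] z-plane [0.4627 0.127  0.0745] [0.4627 0.1282 0.0745]
front up in tri [0.4606 0.142  0.068 ] [0. 0.] z-plane [0.4611 0.1408 0.0745] [0.461  0.1423 0.0745]
back up in tri [0.4842 0.1451 0.0671] [0.0001 0.0001] z-plane [0.4842 0.1437 0.0745] [0.4842 0.1453 0.0745]
back lo in tri [0.4861 0.1309 0.069 ] [0.0001 0.0001] z-plane [0.4861 0.1301 0.0745] [0.4861 0.1314 0.0745]
wallend R tri [0.5214 0.0428 0.0786] [0.0002 0.0002] z-plane [0.5215 0.0425 0.076 ] [0.522  0.0418 0.076 ]
wallend L tri [0.511  0.0413 0.0785] [0. 0.] z-plane [0.5111 0.041  0.076 ] [0.5113 0.0404 0.076 ]
[0.4975 0.0312 0.1005]
```

>>> move_arm(
  series=[
    [[0.0028,-0.0139,-0.02,0,0,-0.005,0.05],[0.0028,-0.0139,-0.02,0,0,-0.005,0.05],[0.0028,-0.0139,-0.02,0,0,-0.005,0.05],[0,0,-0.01,0,0,0,0.05],[0,0,-0.01,0,0,0,0.05],[0,0,0,0,0,0,0.05],[0,0,0,0,0,0,0.05]],
  ],
)

```text
clock: 3.3
position: [0.4985, 0.0318, 0.1314]
ee_rot: [0.0, 0.664, 0.747, 0.0]
contact_force: [-0.5, -0.2, -0.1]
width: 0.0504
```

```bash
python3 - <<'E'
from h import *
im=grab('wrist','w4.png'); save(im,'w4.pkl'); print(im['s']['position'],im['s']['width'])
print(proj(im,[.4978,.0307,.1005]))
E
```

```text
[0.49846036 0.03175523 0.13137915] 0.050396913502753965
[320.62262237 264.12756272]
```

View pics/w4.png

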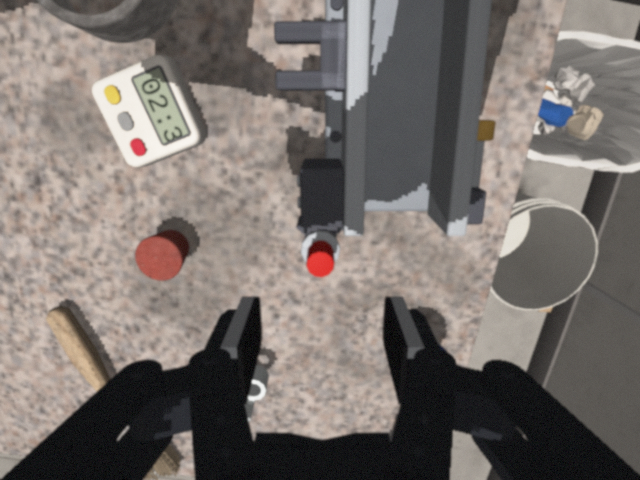

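>>> move_arm(
  series=[
    [[-0.0005,-0.001,-0.0128,0,0,0,0.05],[0,0,-0.0128,0,0,0,0.05],[0,0,-0.0128,0,0,0,0.05],[0,0,0,0,0,0,0.05],[0,0,0,0,0,0,0.0],[0,0,0,0,0,0,0.0],[0,0,0,0,0,0,0.0],[0,0,0,0,0,0,0.0],[0,0,0,0,0,0,0.0]],
  ],
  newtons=50,
)

```text
clock: 4.1
position: [0.4983, 0.031, 0.0934]
ee_rot: [0.001, 0.664, 0.748, 0.0]
contact_force: [-0.5, -0.2, 0.3]
width: 0.0001
```

```bash
python3 - <<'E'
from h import *
im=grab('wrist','w5.png'); save(im,'w5.pkl'); print(im['s'])
E
```

```text
{'clock': 4.1, 'qpos': array([-7.73414984e-02,  2.59104522e-01,  1.84285233e+00,  3.35318416e-05,
        1.03819396e+00, -1.95464824e-01]), 'qd': array([-0.00090492,  0.00379786,  0.00450004, -0.00038448, -0.00192103,
       -0.00086001]), 'effort': array([ 2.39858899e-02, -3.65651858e+01, -2.05484873e+01,  1.32862377e-03,
       -9.93058900e-03,  5.81294398e-05]), 'position': array([0.4982674 , 0.03100552, 0.09340122]), 'ee_rot': array([5.65618614e-04, 6.64141404e-01, 7.47606631e-01, 4.47226722e-04]), 'contact_force': array([-0.49357484, -0.22098202,  0.29351714]), 'moment': array([ 0.03648372,  0.01019948, -0.02553889]), 'width': 9.596396952037088e-05}
```

View pics/w5.png

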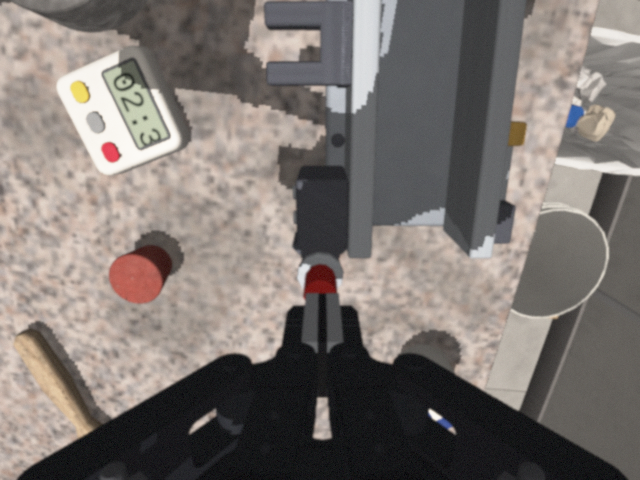

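```bash
python3 - <<'E'
from h import *
import pickle
np.set_printoptions(precision=4,suppress=True)
im=pickle.load(open('w5.pkl','rb'))
p=im['s']['position']
print('tcp',proj(im,p),'tip',proj(im,p-[0,0,.011]),'grasp',proj(im,p+[0,0,.008]),'knobtop',proj(im,[.4978,.0307,.1005]), 'collar',proj(im,[.4978,.0307,.0785]))
print(im['tool_from_camera'])
from h import *
t=grab('top','t2.png'); save(t,'t2.pkl'); s=grab('scene','s2.png'); save(s,'s2.pkl')
print(proj(t,p),proj(s,p))
for n,i,c in [('a',t,(281,225)),('b',s,proj(s,p))]:
    x,y=int(c[0]),int(c[1]); cv2.imwrite(f'pics/z{n}.png',cv2.cvtColor(cv2.resize(i['color'][max(y-50,0):y+50,x-60:x+60],None,fx=5,fy=5,interpolation=cv2.INTER_CUBIC),cv2.COLOR_RGB2BGR))
E
```

```text
tcp [322.0812 287.7921] tip [322.0412 277.896 ] grasp [322.1133 295.7231] knobtop [321.0073 295.286 ] collar [321.042  275.0837]
[[ 0.0008 -0.9479 -0.3185  0.0818]
 [ 1.      0.0008  0.0002 -0.0001]
 [ 0.     -0.3185  0.9479 -0.1651]
 [ 0.      0.      0.      1.    ]]
[281.6705 225.1638] [291.5344 241.679 ]
```

View pics/za.png

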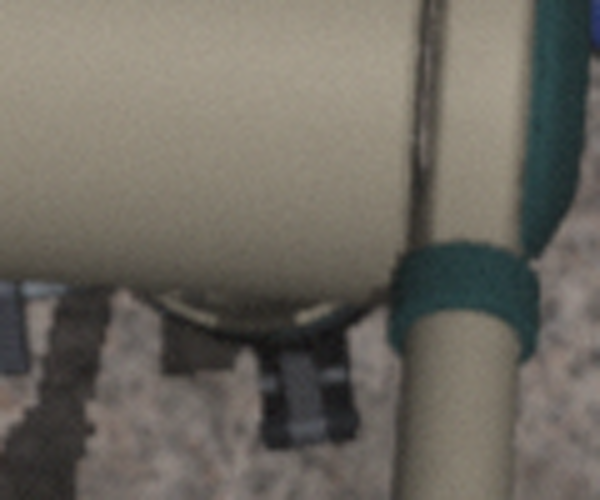

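View pics/zb.png

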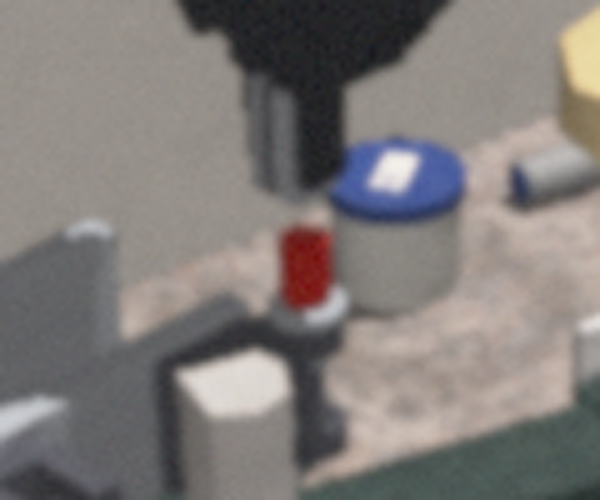

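```bash
python3 - <<'E'
from h import *
import pickle
np.set_printoptions(precision=4,suppress=True)
im=pickle.load(open('w5.pkl','rb'));s=pickle.load(open('s2.pkl','rb'))
cv2.imwrite('pics/zc.png',cv2.cvtColor(cv2.resize(im['color'][250:370,250:400],None,fx=5,fy=5,interpolation=cv2.INTER_CUBIC),cv2.COLOR_RGB2BGR))
for a in [(322,308),(322,320)]:
  print(tri([ray(im,*a),ray(s,288,229)]))
print(tri([ray(im,320.5,290),ray(s,292.5,238)]))
print(manip.get_state()['position'],manip.get_state()['width'])
E
```

```text
(array([0.4982, 0.0348, 0.1167]), [np.float64(0.0013273018250884497), np.float64(0.0013273018250884328)])
(array([0.4994, 0.0317, 0.1167]), [np.float64(0.0035880279293246087), np.float64(0.0035880279293245866)])
(array([0.4969, 0.0314, 0.0995]), [np.float64(0.0013376349404732155), np.float64(0.0013376349404731712)])
[0.4979 0.031  0.093 ] -5.5239637689189394e-05
```

View pics/zc.png

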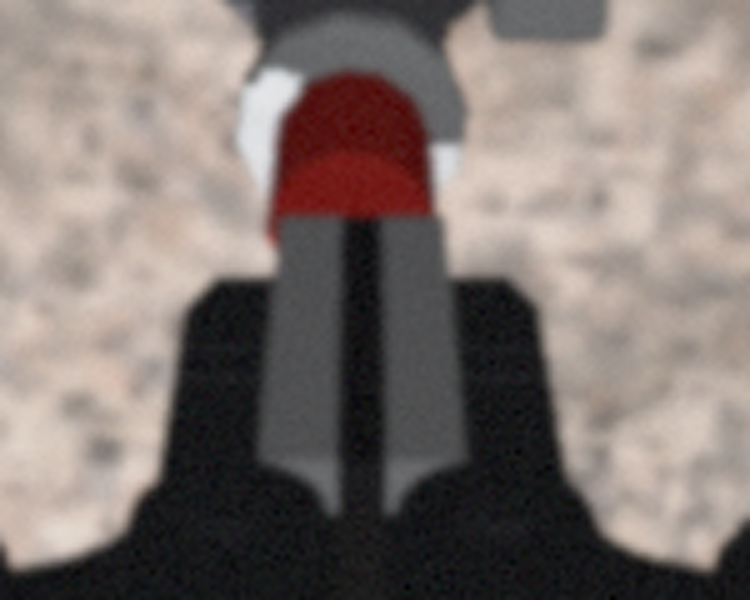

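```bash
python3 - <<'E'
from h import *
import pickle
np.set_printoptions(precision=4,suppress=True)
im=pickle.load(open('w5.pkl','rb'));p=im['s']['position']
q=im['s']['ee_rot'];T=Ro.from_quat([q[1],q[2],q[3],q[0]]).as_matrix()
for v in (293,342):
  for off in (.011,.012):
    c,d=ray(im,322,v); n=T[:,0]; k=(off-(c-p)@n)/(d@n); print(v,off,c+k*d, 'tool', T.T@(c+k*d-p))
# pad outer widths at row 293: cols 306..338.5
for u in (305.5,338.5,318,326.5):
    c,d=ray(im,u,293); n=T[:,0]; k=(.011-(c-p)@n)/(d@n); print(T.T@(c+k*d-p))
E
```

```text
293 0.011 [0.4969 0.0419 0.1202] tool [ 0.011  -0.0001 -0.0268]
293 0.012 [0.4968 0.0429 0.1222] tool [ 0.012  -0.0001 -0.0288]
342 0.011 [0.4968 0.0419 0.1538] tool [ 0.011  -0.0001 -0.0604]
342 0.012 [0.4967 0.0429 0.1553] tool [ 0.012  -0.0001 -0.0619]
[ 0.011  -0.0066 -0.0268]
[ 0.011   0.0065 -0.0268]
[ 0.011  -0.0016 -0.0268]
[ 0.011   0.0017 -0.0268]
```

>>> move_arm(
  series=[
    [[0,0,0,0,0,0,0.045],[0,0,0,0,0,0,0.045],[0,0,0,0,0,0,0.045],[0,0,-0.01,0,0,0,0.045],[0,0,-0.01,0,0,0,0.045],[0,0,-0.01,0,0,0,0.045],[0,0,-0.003,0,0,0,0.045],[0,0,0,0,0,0,0.045]],
  ],
)

```text
clock: 4.92
position: [0.4964, 0.031, 0.0581]
ee_rot: [-0.001, 0.664, 0.748, -0.001]
contact_force: [0.1, 0.0, -0.6]
width: 0.0452
```

```bash
cat > look.py <<'E'
from h import *
import sys
np.set_printoptions(precision=4,suppress=True)
tag=sys.argv[1]; sc=int(sys.argv[2]) if len(sys.argv)>2 else 4
w=grab('wrist'); save(w,tag+'w.pkl'); s=grab('scene'); save(s,tag+'s.pkl')
p=w['s']['position']; x,y=[int(v) for v in proj(s,p)]
if len(sys.argv)>4: x,y=int(sys.argv[3]),int(sys.argv[4])
a=cv2.resize(w['color'][200:350,250:400],(400,400),interpolation=cv2.INTER_CUBIC)
y0=max(y-50,0);x0=x-50
b=cv2.resize(s['color'][y0:y0+100,x0:x0+100],(400,400),interpolation=cv2.INTER_CUBIC)
cv2.imwrite(f'pics/{tag}.png',cv2.cvtColor(np.hstack([a,b]),cv2.COLOR_RGB2BGR))
st=w['s']; print(st['clock'],p,st['ee_rot'],'F',st['contact_force'],st['width'],'scene crop origin',x0,y0)
E
python3 look.py k1
```

```text
4.9167 [0.4964 0.031  0.0581] [-0.0014  0.6642  0.7476 -0.001 ] F [ 0.1357  0.0076 -0.5649] 0.04515489549103901 scene crop origin 243 212
```

View pics/k1.png

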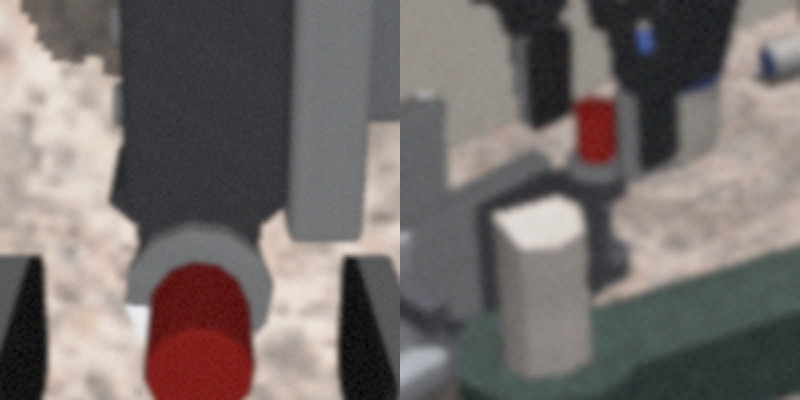

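>>> move_arm(
  series=[
    [[0,0,-0.002,0,0,0,0.0],[0,0,0,0,0,0,0.0],[0,0,0,0,0,0,0.0],[0,0,0,0,0,0,0.0],[0,0,0,0,0,0,0.0]],
  ],
  newtons=60,
)

```text
clock: 5.43
position: [0.4981, 0.0309, 0.0581]
ee_rot: [0.0, 0.664, 0.748, 0.0]
contact_force: [-0.0, -0.0, 1.3]
width: 0.0139
```

```bash
python3 look.py k2
```

```text
5.4333 [0.4981 0.0309 0.0581] [0.0004 0.6642 0.7476 0.0003] F [-0.0405 -0.0052  1.3083] 0.013896999792383676 scene crop origin 242 212
```

View pics/k2.png

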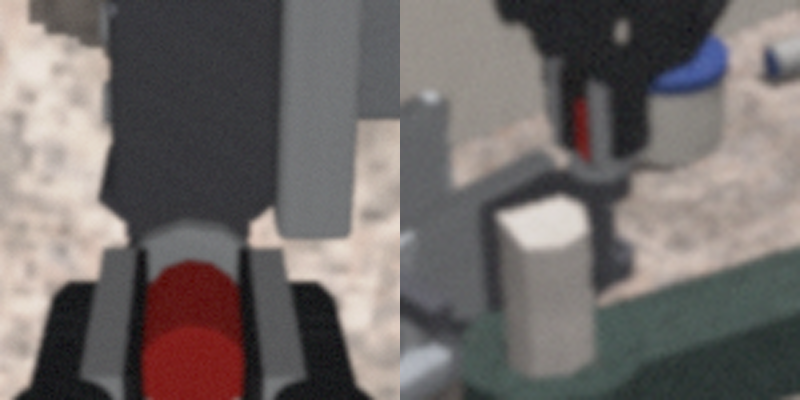

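>>> move_arm(
  series=[
    [[0,0,0.003,0,0,0,0.0],[0,0,0.004,0,0,0,0.0],[0,0,0.005,0,0,0,0.0],[0,0,0.006,0,0,0,0.0],[0,0,0,0,0,0,0.0]],
  ],
)

```text
clock: 5.95
position: [0.4988, 0.0309, 0.0771]
ee_rot: [0.001, 0.664, 0.748, 0.001]
contact_force: [0.2, -0.0, -0.9]
width: 0.0139
```

```bash
python3 look.py k3
```

```text
5.95 [0.4988 0.0309 0.0771] [0.001  0.6642 0.7476 0.0008] F [ 0.2473 -0.0114 -0.8764] 0.013897658901262232 scene crop origin 241 201
```

View pics/k3.png

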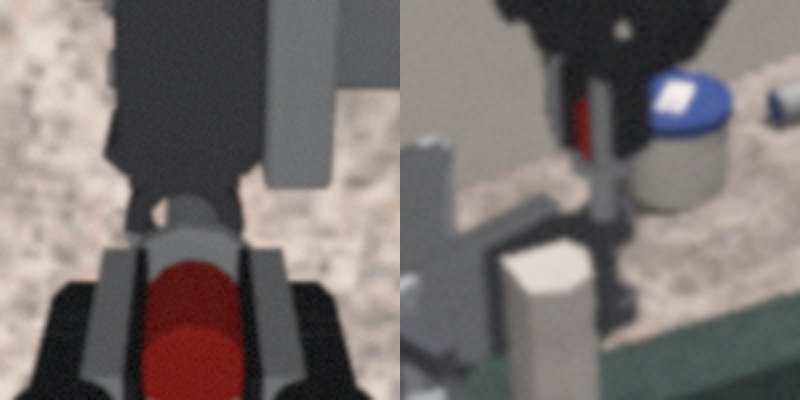

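>>> move_arm(
  series=[
    [[0,0,0.012,0,0,0,0.0],[0,0,0.018,0,0,0,0.0],[0,0,0.018,0,0,0,0.0],[0,0,0,0,0,0,0.0],[-0.0022,0.0118,0,0,0,0,0.0],[-0.0032,0.0176,0,0,0,0,0.0],[-0.0032,0.0176,0,0,0,0,0.0],[-0.0032,0.0176,0,0,0,0,0.0],[-0.0032,0.0176,0,0,0,0,0.0],[-0.0022,0.0118,0,0,0,0,0.0],[-0.0021,0.0118,0,0,0,0,0.0],[0,0,0,0,0,0,0.0],[0,0,0,0,0,0,0.0]],
  ],
)

```text
clock: 7.13
position: [0.4781, 0.1371, 0.1233]
ee_rot: [-0.0, 0.664, 0.748, -0.0]
contact_force: [0.6, -0.5, -0.0]
width: 0.0138
```

```bash
python3 look.py k4; python3 - <<'E'
from h import *
import pickle
w=pickle.load(open('k4w.pkl','rb'));cv2.imwrite('pics/k4f.png',cv2.cvtColor(w['color'],cv2.COLOR_RGB2BGR))
s=pickle.load(open('k4s.pkl','rb'));cv2.imwrite('pics/k4g.png',cv2.cvtColor(s['color'],cv2.COLOR_RGB2BGR))
E
```

```text
7.1333 [0.4781 0.1371 0.1233] [-0.      0.6636  0.7481 -0.0005] F [ 0.6414 -0.4826 -0.0311] 0.01380662619539199 scene crop origin 184 205
```

View pics/k4f.png

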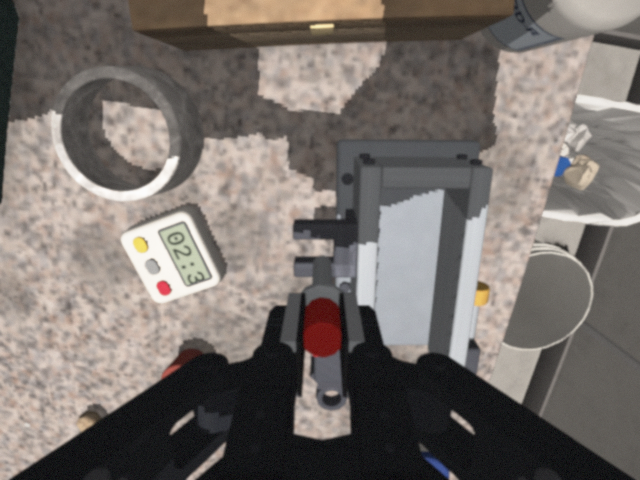

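View pics/k4.png

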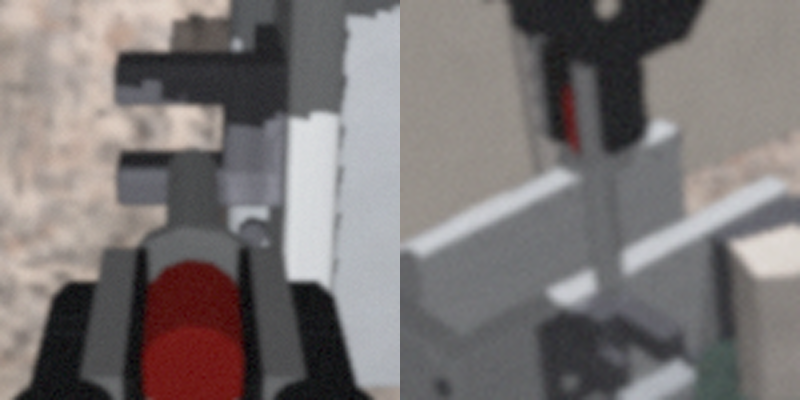

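```bash
cat > lug.py <<'E'
from h import *
import pickle,sys
np.set_printoptions(precision=1,suppress=True)
im=pickle.load(open('k4w.pkl','rb'))
th=np.radians(6.6); ex=np.array([np.cos(th),np.sin(th),0]);ey=np.array([-np.sin(th),np.cos(th),0])
N=np.array([.4783,.1367,.0745])
cr=lambda q:np.array([(q[0]-250)/.375,(q[1]-200)/.375])
for x,y,n in [(-17,17,'FU'),(-17,7,'FUin'),(-17,-7,'FLin'),(-17,-17,'FL'),(7,7,'BU'),(7,-7,'BL'),(21,17,'WU'),(21,-17,'WL')]:
    for z in (0,-12):
        print(n,z,cr(proj(im,N+ex*x/1e3+ey*y/1e3+np.array([0,0,z/1e3]))))
p=im['s']['position']; K=np.array([p[0],p[1],0])
for z in (.0835,.087,.0905): print('nose',z,cr(proj(im,K+[0,0,z])))
E
python3 lug.py
```

```text
FU 0 [114.8  63.2]
FU -12 [118.5  47.8]
FUin 0 [115.6 106.9]
FUin -12 [119.3  89.5]
FLin 0 [116.8 165.9]
FLin -12 [120.3 146.2]
FL 0 [117.6 206.7]
FL -12 [121.  185.4]
BU 0 [225.1 107.4]
BU -12 [223.6  90.1]
BL 0 [224.1 166.5]
BL -12 [222.7 146.7]
WU 0 [290.6  64.1]
WU -12 [285.8  48.7]
WL 0 [285.2 207.6]
WL -12 [280.9 186.2]
nose 0.0835 [192.3 150.4]
nose 0.087 [192.3 156.6]
nose 0.0905 [192.3 163. ]
```

>>> move_arm(
  series=[
    [[0,0,-0.008,0,0,0,0.0],[0,0,-0.01,0,0,0,0.0],[0,0,-0.006,0,0,0,0.0],[0,0,0,0,0,0,0.0]],
  ],
)

```text
clock: 7.57
position: [0.4769, 0.1361, 0.0976]
ee_rot: [-0.001, 0.664, 0.747, -0.002]
contact_force: [-0.5, 1.1, -0.4]
width: 0.0132
```

```bash
python3 look.py k5
```

```text
7.5667 [0.4769 0.1361 0.0976] [-0.0013  0.6645  0.7473 -0.0016] F [-0.5151  1.1194 -0.3746] 0.013192641919281623 scene crop origin 187 222
```

View pics/k5.png

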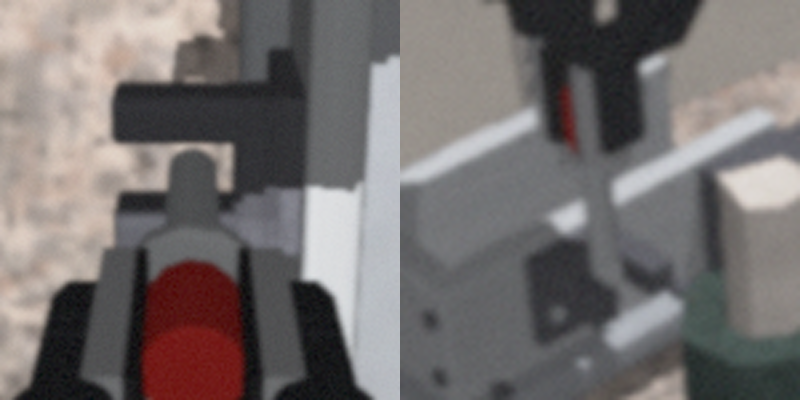

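>>> move_arm(
  series=[
    [[0,0,-0.009,0,0,0,0.0],[0,0,-0.012,0,0,0,0.0],[0,0,-0.01,0,0,0,0.0],[0,0,-0.006,0,0,0,0.0],[0,0,0,0,0,0,0.0],[0,0,0,0,0,0,0.0]],
  ],
)

```text
clock: 8.17
position: [0.4785, 0.1368, 0.0625]
ee_rot: [-0.0, 0.664, 0.748, -0.0]
contact_force: [-0.7, 0.1, 0.4]
width: 0.0141
```

```bash
python3 look.py k6
```

```text
8.1667 [0.4785 0.1368 0.0625] [-0.0001  0.6642  0.7476 -0.0001] F [-0.7048  0.1008  0.3793] 0.014076564377091911 scene crop origin 188 243
```

View pics/k6.png

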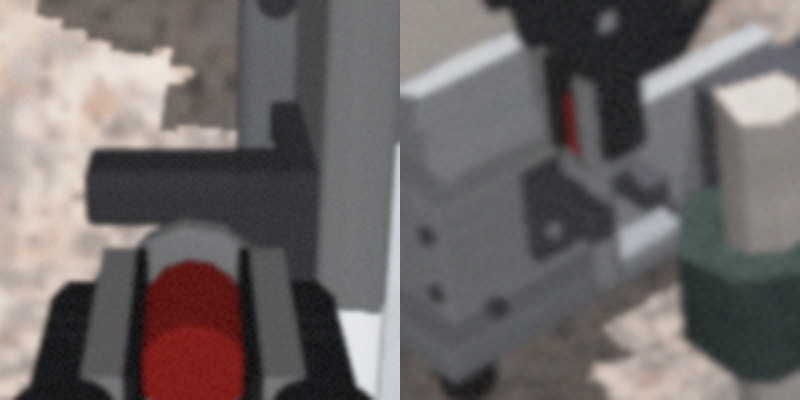

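>>> move_arm(
  series=[
    [[0,0,-0.0025,0,0,0,0.0],[0,0,-0.0015,0,0,0,0.0],[0,0,0,0,0,0,0.0],[0,0,0,0,0,0,0.0]],
  ],
)

```text
clock: 8.6
position: [0.4785, 0.1368, 0.0588]
ee_rot: [0.0, 0.664, 0.748, 0.0]
contact_force: [0.4, 0.9, 0.2]
width: 0.0137
```

>>> move_arm(
  series=[
    [[0,0,-0.001,0,0,0,0.0],[0,0,0,0,0,0,0.0],[0,0,0,0,0,0,0.03],[0,0,0,0,0,0,0.045],[0,0,0,0,0,0,0.045],[0,0,0,0,0,0,0.045]],
  ],
)

```text
clock: 9.1
position: [0.4785, 0.1367, 0.0577]
ee_rot: [0.0, 0.664, 0.748, -0.0]
contact_force: [-0.1, 0.2, 0.5]
width: 0.0454
```

```bash
python3 look.py k7
```

```text
9.1 [0.4785 0.1367 0.0577] [ 0.      0.6642  0.7476 -0.    ] F [-0.1372  0.2031  0.4789] 0.045367993796860746 scene crop origin 188 246
```

View pics/k7.png

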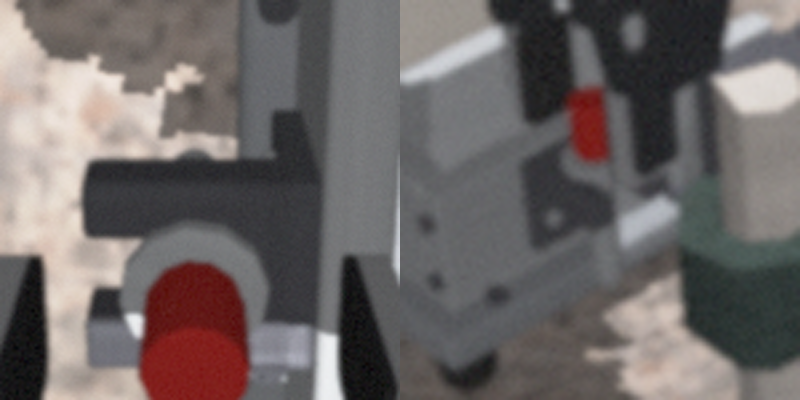

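>>> move_arm(
  series=[
    [[0,0,0.015,0,0,0,0.06],[0,0,0.03,0,0,0,0.06],[0,0,0.035,0,0,0,0.06],[-0.0028,-0.029,0.02,0,0,-0.039,0.06],[-0.0028,-0.029,0.02,0,0,-0.039,0.06],[-0.0028,-0.029,0.02,0,0,-0.039,0.06],[-0.0028,-0.029,0,0,0,-0.039,0.06],[-0.0028,-0.029,0,0,0,-0.039,0.06],[-0.0028,-0.029,0,0,0,-0.039,0.06],[-0.0028,-0.029,0,0,0,-0.039,0.06],[-0.0028,-0.029,0,0,0,-0.039,0.06],[-0.0028,-0.029,0,0,0,-0.039,0.06],[-0.0028,-0.029,0,0,0,-0.039,0.06],[-0.0028,-0.029,0,0,0,-0.039,0.06],[-0.0028,-0.029,0,0,0,-0.039,0.06],[0,0,0,0,0,0,0.06],[0,0,0,0,0,0,0.06]],
  ],
)

```text
clock: 10.62
position: [0.4446, -0.2124, 0.1974]
ee_rot: [-0.0, 0.82, 0.572, 0.0]
contact_force: [-0.6, 0.6, 0.5]
width: 0.06
```

```bash
python3 - <<'E'
from h import *
w=grab('wrist','g1.png'); save(w,'g1.pkl'); print(w['s']['position'],w['s']['ee_rot'],w['s']['clock'])
t=grab('top','gt1.png'); save(t,'gt1.pkl')
a=cv2.resize(t['color'][180:260,180:300],None,fx=5,fy=5,interpolation=cv2.INTER_CUBIC); cv2.imwrite('pics/gt1z.png',cv2.cvtColor(a,cv2.COLOR_RGB2BGR))
E
```

```text
[ 0.4446335  -0.21236855  0.19744504] [-2.83482546e-04  8.20178242e-01  5.72108006e-01  3.20508348e-05] 10.6167
```

View pics/g1.png

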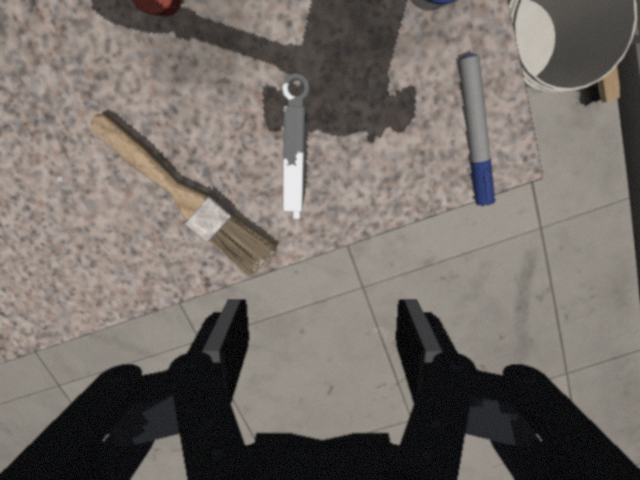

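View pics/gt1z.png

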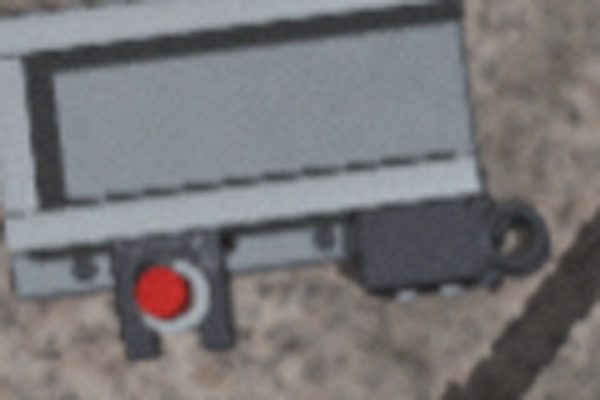

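```bash
python3 - <<'E'
from h import *
import pickle
np.set_printoptions(precision=4,suppress=True)
t=pickle.load(open('gt1.pkl','rb'))
print('hinge top',onz(t,180+519/5,180+239/5,.0745),'hole',onz(t,180+517/5,180+240/5,.0745))
g=pickle.load(open('g1.pkl','rb'));b=pickle.load(open('w2.pkl','rb'))
A=cv2.resize(g['color'][65:225,260:340],(300,600),interpolation=cv2.INTER_CUBIC)
B=cv2.resize(b['color'][255:375,210:300],(450,600),interpolation=cv2.INTER_CUBIC)
cv2.imwrite('pics/gz.png',cv2.cvtColor(np.hstack([A,B]),cv2.COLOR_RGB2BGR))
E
```

```text
hinge top [0.4957 0.0286 0.0745] hole [0.4954 0.0292 0.0745]
```

View pics/gz.png

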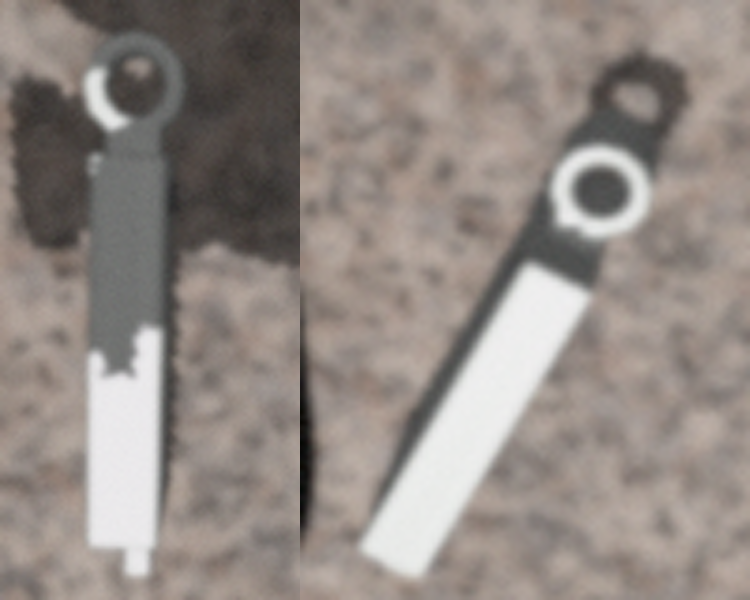

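```bash
python3 - <<'E'
from h import *
import pickle
np.set_printoptions(precision=4,suppress=True)
g=pickle.load(open('g1.pkl','rb'));b=pickle.load(open('w2.pkl','rb'))
A=lambda x,y:(260+x/3.75,65+y/3.75); B=lambda x,y:(210+(x-300)/5,255+y/5)
for n,a,c,z in [('ring',(134,81),(600,192),.035),('nearL',(88,547),(360,548),.05),('nearR',(157,548),(420,578),.05),('farL',(91,157),(532,262),.05),('farR',(168,160),(590,298),.05)]:
    a=A(*a);c=B(*c);X,r=tri([ray(g,*a),ray(b,*c)]);print(n,X,r[0],onz(g,*a,z),onz(b,*c,z))
p=g['s']['position'];q=g['s']['ee_rot'];print(p,np.degrees(2*np.arctan2(q[2],q[1]))-90)
E
```

```text
ring [ 0.4582 -0.1153  0.0375] 4.156623653381348e-05 [ 0.4581 -0.1151  0.035 ] [ 0.4581 -0.1166  0.035 ]
nearL [ 0.4141 -0.2034  0.0497] 0.00040962540318948104 [ 0.4137 -0.2034  0.05  ] [ 0.4146 -0.2032  0.05  ]
nearR [ 0.4282 -0.2087  0.0507] 7.258961815082059e-05 [ 0.428  -0.2089  0.05  ] [ 0.4282 -0.2093  0.05  ]
farL [ 0.4459 -0.1268  0.0499] 0.0007982738823430304 [ 0.4451 -0.1267  0.05  ] [ 0.4467 -0.1267  0.05  ]
farR [ 0.4597 -0.1328  0.0512] 0.00013943412461393716 [ 0.4597 -0.1328  0.05  ] [ 0.4594 -0.1335  0.05  ]
[ 0.4446 -0.2124  0.1974] -20.205287489878415
```

>>> move_arm(
  series=[
    [[-0.0015,0.0089,-0.0235,0,0,-0.0076,0.05],[-0.0015,0.0089,-0.0235,0,0,-0.0076,0.05],[-0.0015,0.0089,-0.0235,0,0,-0.0076,0.05],[-0.0015,0.0089,-0.0235,0,0,-0.0076,0.05],[-0.0015,0.0089,-0.0235,0,0,-0.0076,0.05],[0,0,0,0,0,0,0.05],[0,0,0,0,0,0,0.05]],
  ],
)

```text
clock: 11.3
position: [0.4366, -0.165, 0.0798]
ee_rot: [-0.001, 0.829, 0.559, -0.001]
contact_force: [0.2, -0.7, 0.3]
width: 0.0496
```

```bash
python3 - <<'E'
from h import *
np.set_printoptions(precision=4,suppress=True)
w=grab('wrist','g2.png'); save(w,'g2.pkl'); print(w['s']['position'],w['s']['ee_rot'],w['s']['clock'])
for P in [(.4141,-.2034,.05),(.4282,-.2087,.05),(.4459,-.1268,.05),(.4597,-.1328,.05)]: print(proj(w,P))
E
```

```text
[ 0.4366 -0.165   0.0798] [-0.0012  0.8294  0.5587 -0.0006] 11.3
[310.828  333.1031]
[336.7449 332.5861]
[310.805  192.8289]
[340.1919 193.5929]
```

View pics/g2.png

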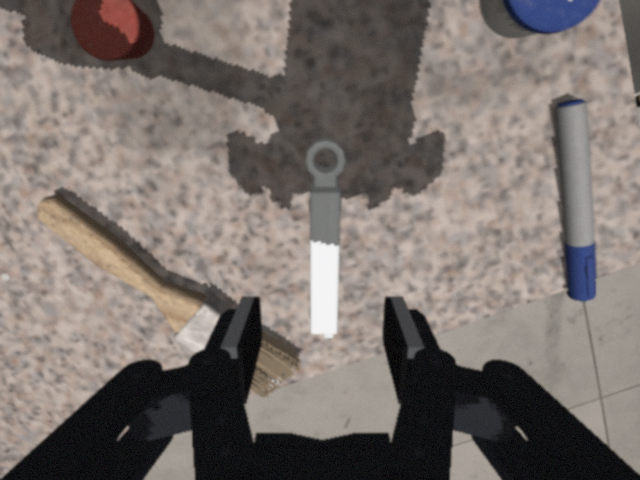

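>>> move_arm(
  series=[
    [[0,-0.0015,-0.015,0,0,0,0.05],[0,-0.0015,-0.015,0,0,0,0.05],[0,0,-0.015,0,0,0,0.05],[0,0,-0.015,0,0,0,0.05],[0,0,-0.012,0,0,0,0.05],[0,0,-0.006,0,0,0,0.05],[0,0,0,0,0,0,0.05]],
  ],
)

```text
clock: 11.93
position: [0.4381, -0.1703, 0.0025]
ee_rot: [0.0, 0.83, 0.558, 0.0]
contact_force: [-0.7, -0.2, 0.0]
width: 0.0502
```

```bash
python3 look.py g3 4 440 250
```

```text
11.9333 [ 0.4381 -0.1703  0.0025] [0.0004 0.8301 0.5576 0.0002] F [-0.7249 -0.1613  0.0124] 0.05018037836858198 scene crop origin 390 200
```

View pics/g3.png

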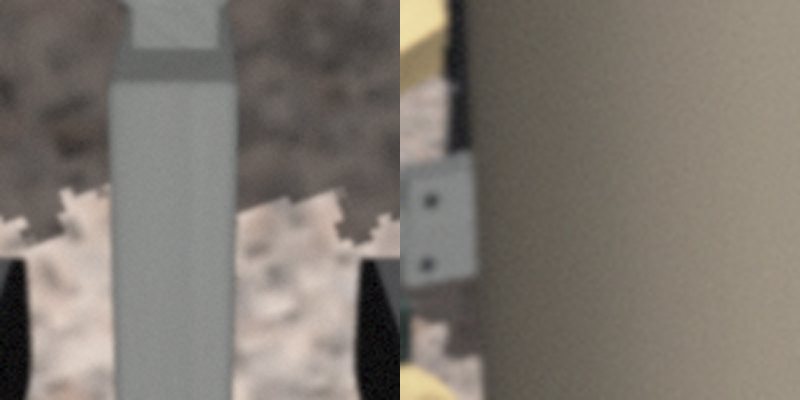

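>>> move_arm(
  series=[
    [[-0.001,0.0022,-0.004,0,0,0,0.05],[0,0,0,0,0,0,0.05],[0,0,0,0,0,0,0.0],[0,0,0,0,0,0,0.0],[0,0,0,0,0,0,0.0],[0,0,0,0,0,0,0.0],[0,0,0,0,0,0,0.0]],
  ],
  newtons=70,
)

```text
clock: 12.62
position: [0.4367, -0.1677, -0.0013]
ee_rot: [0.0, 0.83, 0.558, 0.0]
contact_force: [-1.1, 0.0, 4.6]
width: 0.0154
```

```bash
python3 look.py g4 4 430 250
```

```text
12.6167 [ 0.4367 -0.1677 -0.0013] [0.0004 0.8302 0.5575 0.0002] F [-1.0618  0.0209  4.5501] 0.01536437133768642 scene crop origin 380 200
```

View pics/g4.png

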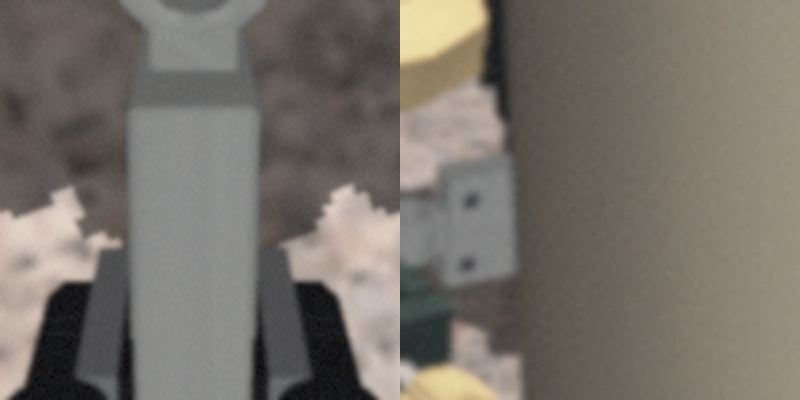

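>>> move_arm(
  series=[
    [[0,0,0.004,0,0,0,0.0],[0,0,0.006,0,0,0,0.0],[0,0,0.01,0,0,0,0.0],[0,0,0.01,0,0,0,0.0],[0,0,0,0,0,0,0.0],[0,0,0,0,0,0,0.0]],
  ],
)

```text
clock: 13.22
position: [0.4366, -0.1677, 0.0285]
ee_rot: [0.0, 0.83, 0.558, 0.0]
contact_force: [-0.5, -0.0, -3.0]
width: 0.015
```

```bash
python3 look.py g5 4 430 240
```

```text
13.2167 [ 0.4366 -0.1677  0.0285] [0.0005 0.8302 0.5575 0.0002] F [-0.46   -0.0257 -3.0494] 0.014973608632169722 scene crop origin 380 190
```

View pics/g5.png

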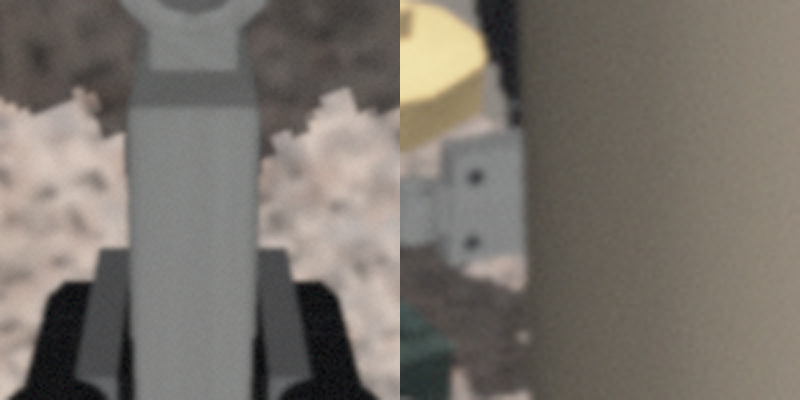

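>>> move_arm(
  series=[
    [[0.006,0.008,0,0,0,0.042,0.0],[0.0119,0.0163,0,0,0,0.0843,0.0],[0.0119,0.0163,0,0,0,0.0843,0.0],[0.0119,0.0163,0,0,0,0.0843,0.0],[0.0119,0.0163,0,0,0,0.0843,0.0],[0.0119,0.0163,0,0,0,0.0843,0.0],[0.006,0.008,0,0,0,0.042,0.0],[0,0,0,0,0,0,0.0],[0,0,0,0,0,0,0.0]],
  ],
)

```text
clock: 14.07
position: [0.5074, -0.0696, 0.0277]
ee_rot: [-0.001, 0.664, 0.748, -0.001]
contact_force: [-0.5, -0.2, -2.7]
width: 0.015
```

```bash
python3 look.py h1 4 ; python3 - <<'E'
from h import *
import pickle
w=pickle.load(open('h1w.pkl','rb'));cv2.imwrite('pics/h1f.png',cv2.cvtColor(w['color'],cv2.COLOR_RGB2BGR))
E
```

```text
14.0667 [ 0.5074 -0.0696  0.0277] [-0.0005  0.664   0.7477 -0.0005] F [-0.532  -0.193  -2.7424] 0.014951102240889979 scene crop origin 289 203
```

View pics/h1f.png

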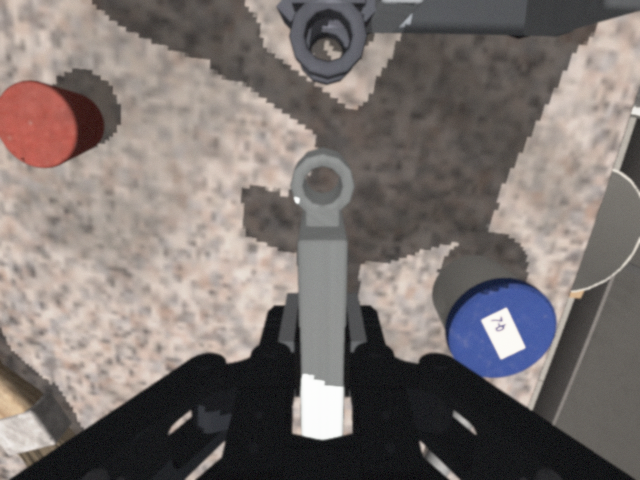

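View pics/h1.png

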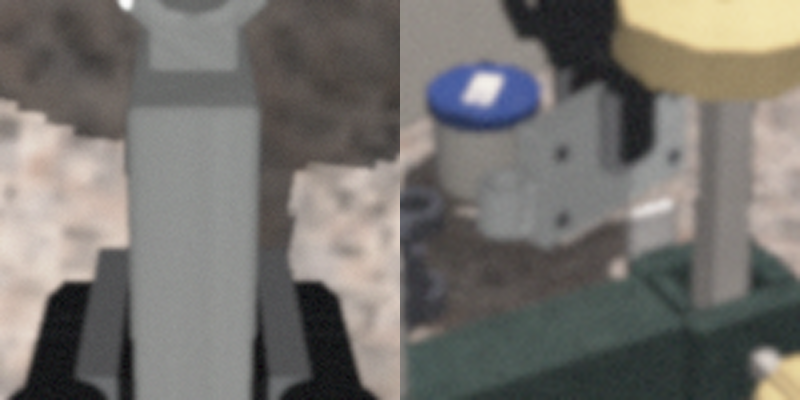

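```bash
python3 - <<'E'
from h import *
import pickle
w=pickle.load(open('h1w.pkl','rb'))
a=cv2.resize(w['color'][0:220,260:390],None,fx=2.7,fy=2.7,interpolation=cv2.INTER_CUBIC);
a=cv2.convertScaleAbs(a,alpha=1.6,beta=10)
b=cv2.convertScaleAbs(cv2.resize(w['color'][0:100,270:390],None,fx=3.5,fy=3.5,interpolation=cv2.INTER_CUBIC),alpha=1.8,beta=20)
b=cv2.copyMakeBorder(b,0,a.shape[0]-b.shape[0],0,0,cv2.BORDER_CONSTANT)
cv2.imwrite('pics/h1z.png',cv2.cvtColor(np.hstack([a,b]),cv2.COLOR_RGB2BGR)); print(a.shape,b.shape)
E
```

```text
(594, 351, 3) (594, 420, 3)
```

View pics/h1z.png

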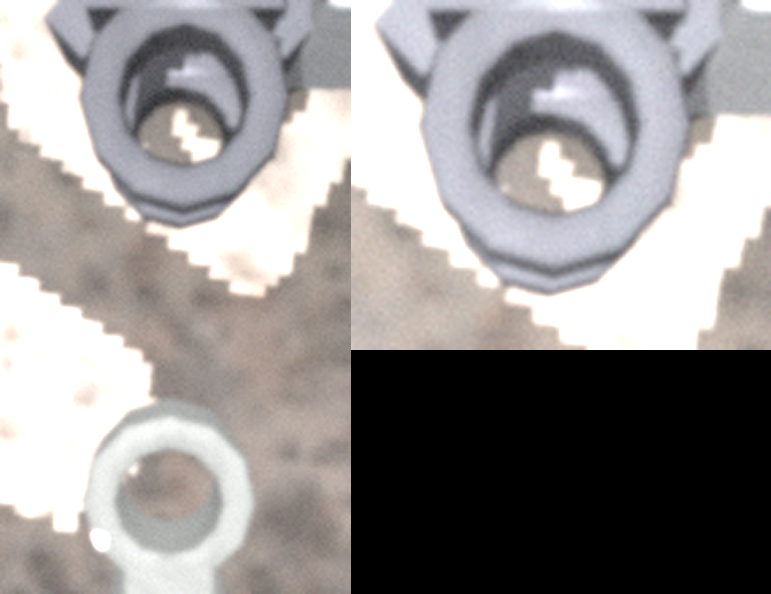

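```bash
cat > hm.py <<'E'
from h import *
np.set_printoptions(precision=4,suppress=True)
th=np.radians(6.6); ex=np.array([np.cos(th),np.sin(th),0]);ey=np.array([-np.sin(th),np.cos(th),0])
def rel(w,hp,gp,zg=.061,zh=.0745):
    H=onz(w,*hp,zh);G=onz(w,*gp,zg);d=H-G
    print('hinge',H,'gate',G,'d',d[:2],'mould x,y',d@ex,d@ey); return H,G
E
python3 - <<'E'
from hm import *
import pickle
w=pickle.load(open('h1w.pkl','rb'));print(w['cx'],w['cy'])
rel(w,(328,35.2),(323,185.2),.065)
q=w['s']['ee_rot'];print('jaw yaw',np.degrees(2*np.arctan2(q[2],q[1]))-90-0)
# depth check
for px,z in (((328,35.2),.0745),((323,185.2),.065)):
    c,d=ray(w,*px);X=onz(w,*px,z);print((w['Rwc'].T@(X-w['C']))[2])
E
```

```text
321.90833843633004 234.71854972631692
hinge [0.4971 0.0303 0.0745] gate [ 0.5011 -0.0137  0.065 ] d [-0.0039  0.044 ] mould x,y 0.0011625337420877626 0.04414871223674306
jaw yaw 6.782367596667882
0.10620721715282576
0.12927093924191624
```

>>> move_arm(
  series=[
    [[-0.0003,0.005,-0.001,0,0,0,0.0],[-0.0003,0.005,-0.001,0,0,0,0.0],[-0.0003,0.005,-0.001,0,0,0,0.0],[-0.0002,0.005,-0.001,0,0,0,0.0],[0,0,0,0,0,0,0.0],[0,0,0,0,0,0,0.0]],
  ],
)

```text
clock: 14.67
position: [0.5066, -0.0497, 0.0242]
ee_rot: [-0.0, 0.664, 0.748, -0.0]
contact_force: [-0.6, -0.0, -2.4]
width: 0.0149
```

```bash
cat > hl.py <<'E'
import sys
from hm import *
tag=sys.argv[1]
w=grab('wrist'); save(w,tag+'w.pkl'); s=grab('scene'); save(s,tag+'s.pkl')
a=cv2.convertScaleAbs(cv2.resize(w['color'][20:220,260:390],None,fx=3,fy=3,interpolation=cv2.INTER_CUBIC),alpha=1.6,beta=15)
X=[int(v) for v in proj(s,[.497,.030,.051])]
b=cv2.convertScaleAbs(cv2.resize(s['color'][X[1]-45:X[1]+45,X[0]-30:X[0]+36],(396,540),interpolation=cv2.INTER_CUBIC),alpha=1.3,beta=15)
b=cv2.copyMakeBorder(b,0,a.shape[0]-b.shape[0],0,0,cv2.BORDER_CONSTANT)
cv2.imwrite(f'pics/{tag}.png',cv2.cvtColor(np.hstack([a,b]),cv2.COLOR_RGB2BGR))
st=w['s'];print(st['clock'],st['position'],st['ee_rot'],'F',st['contact_force'],'M',st['moment'])
E
python3 hl.py i1
```

```text
14.6667 [ 0.5066 -0.0497  0.0242] [-0.      0.6641  0.7476 -0.0001] F [-0.5959 -0.0133 -2.4306] M [-0.0262 -0.001  -0.0162]
```

View pics/i1.png

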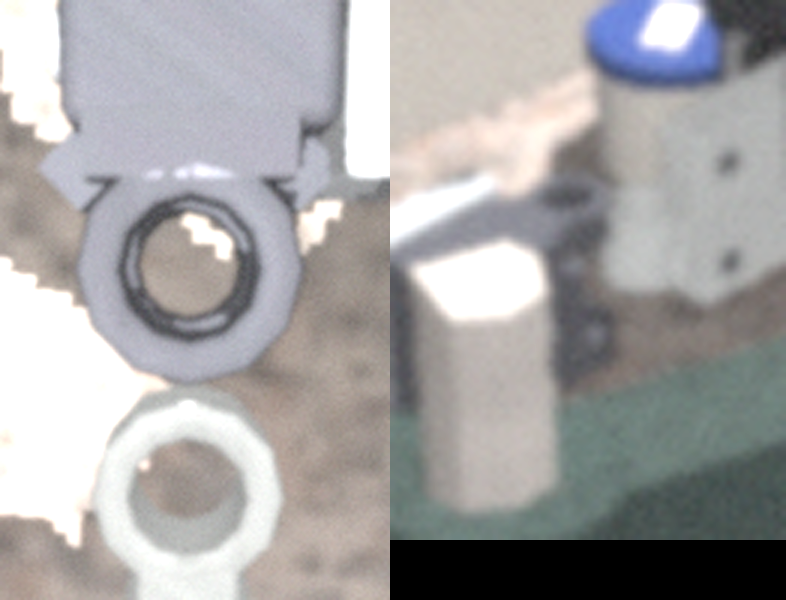

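```bash
python3 - <<'E'
from hm import *
import pickle
w=pickle.load(open('i1w.pkl','rb'))
rel(w,(322.8,108.8),(323,184.7),.061)
# gate/hinge height from the scene view: fixed marks
s=pickle.load(open('i1s.pkl','rb'))
X=[int(v) for v in proj(s,[.497,.030,.051])]
f=lambda x,y:(X[0]-30+(x-390)/6,X[1]-45+y/6)
H,G=np.array([.4971,.0303,0]),np.array([.4993,.0062,0])
for z in (.0275,.0385,.0635,.0745): 
    p=proj(s,H+[0,0,z]);print('hinge',z,(p[0]-X[0]+30)*6+390,(p[1]-X[1]+45)*6)
for z in (.041,.061):
    p=proj(s,G+[0,0,z]);print('gate',z,(p[0]-X[0]+30)*6+390,(p[1]-X[1]+45)*6)
E
```

```text
hinge [0.4972 0.0306 0.0745] gate [0.5002 0.0063 0.061 ] d [-0.003   0.0242] mould x,y -0.00020373792692926973 0.02442850506223706
hinge 0.0275 576.5041767561447 350.7065800238187
hinge 0.0385 574.8829613338839 314.282156386912
hinge 0.0635 571.1193671386621 229.66790012269587
hinge 0.0745 569.4276910329603 191.60947967192158
gate 0.041 645.5574868250135 267.5231405264516
gate 0.061 643.4535530674968 200.5151184989901
```

>>> move_arm(
  series=[
    [[-0.0005,0.004,0,0,0,0,0.0],[-0.0005,0.004,0,0,0,0,0.0],[-0.0005,0.004,0,0,0,0,0.0],[-0.0005,0.004,0,0,0,0,0.0],[0,0,0,0,0,0,0.0],[0,0,0,0,0,0,0.0]],
  ],
)

```text
clock: 15.27
position: [0.5047, -0.0337, 0.0242]
ee_rot: [0.0, 0.664, 0.748, -0.0]
contact_force: [0.1, 0.4, -2.6]
width: 0.015
```

```bash
python3 hl.py i2
```

```text
15.2667 [ 0.5047 -0.0337  0.0242] [ 0.      0.6641  0.7476 -0.    ] F [ 0.0677  0.3514 -2.6407] M [-0.0796  0.0013  0.0073]
```

View pics/i2.png

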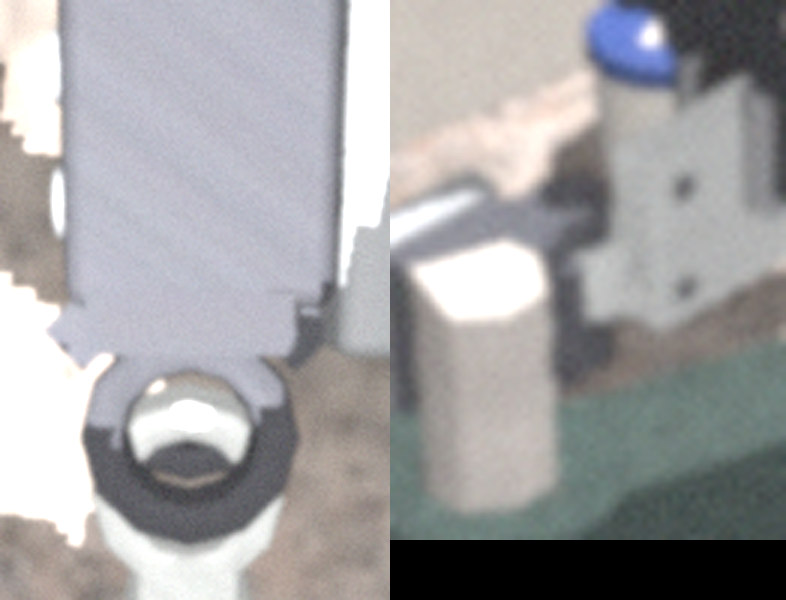

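>>> move_arm(
  series=[
    [[-0.0004,0.003,0,0,0,0,0.0],[-0.0003,0.0025,0,0,0,0,0.0],[-0.0002,0.0015,0,0,0,0,0.0],[-0.0001,0.001,0,0,0,0,0.0],[0,0,0,0,0,0,0.0],[0,0,0,0,0,0,0.0],[0,0,0,0,0,0,0.0]],
  ],
)

```text
clock: 15.95
position: [0.5039, -0.0261, 0.0243]
ee_rot: [0.0, 0.664, 0.747, 0.0]
contact_force: [0.0, -0.4, -1.7]
width: 0.0151
```

```bash
python3 hl.py i3
```

```text
15.95 [ 0.5039 -0.0261  0.0243] [0.0001 0.6644 0.7474 0.    ] F [ 0.0312 -0.4362 -1.7164] M [-0.0402 -0.0419  0.0311]
```

View pics/i3.png

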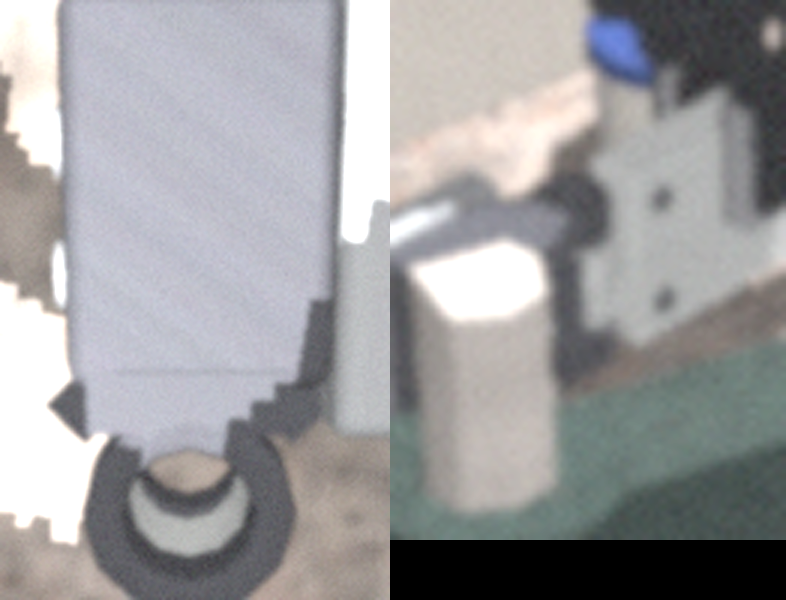

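>>> move_arm(
  series=[
    [[-0.0001,0.0005,0,0,0,0,0.0],[0,0,0,0,0,0,0.0],[0,0,0,0,0,0,0.0]],
  ],
)

```text
clock: 16.3
position: [0.5037, -0.0255, 0.0242]
ee_rot: [0.0, 0.664, 0.747, 0.0]
contact_force: [0.1, -0.2, -1.8]
width: 0.015
```

>>> move_arm(
  series=[
    [[0,0.0005,0,0,0,0,0.0],[0,0,0,0,0,0,0.0],[0,0,0,0,0,0,0.0]],
  ],
)

```text
clock: 16.55
position: [0.5037, -0.025, 0.0242]
ee_rot: [0.0, 0.664, 0.747, 0.0]
contact_force: [-0.0, 0.2, -2.7]
width: 0.015
```

>>> move_arm(
  series=[
    [[-0.0001,0.0005,0,0,0,0,0.0],[0,0,0,0,0,0,0.0],[0,0,0,0,0,0,0.0]],
  ],
)

```text
clock: 16.8
position: [0.5036, -0.0245, 0.0242]
ee_rot: [0.0, 0.664, 0.747, 0.0]
contact_force: [0.2, -1.4, -1.9]
width: 0.0151
```

>>> move_arm(
  series=[
    [[0,0.0005,0,0,0,0,0.0],[0,0,0,0,0,0,0.0],[0,0,0,0,0,0,0.0]],
  ],
)

```text
clock: 17.05
position: [0.5036, -0.024, 0.0242]
ee_rot: [0.0, 0.664, 0.747, 0.0]
contact_force: [0.4, 0.1, -3.3]
width: 0.0149
```

>>> move_arm(
  series=[
    [[-0.0001,0.0005,0,0,0,0,0.0],[0,0,0,0,0,0,0.0],[0,0,0,0,0,0,0.0]],
  ],
)

```text
clock: 17.3
position: [0.5036, -0.0235, 0.0242]
ee_rot: [0.0, 0.664, 0.747, 0.0]
contact_force: [0.7, 0.8, -2.1]
width: 0.0149
```

>>> move_arm(
  series=[
    [[-0.0001,0.0007,0,0,0,0,0.0],[0,0,0,0,0,0,0.0],[0,0,0,0,0,0,0.0]],
  ],
)

```text
clock: 17.55
position: [0.5037, -0.0233, 0.0243]
ee_rot: [0.001, 0.664, 0.748, -0.0]
contact_force: [0.3, -2.8, -3.5]
width: 0.0149
```

```bash
python3 hl.py i4; python3 - <<'E'
from hm import *
import pickle
w=pickle.load(open('i4w.pkl','rb'))
a=cv2.convertScaleAbs(cv2.resize(w['color'][140:230,270:380],(770,630)[:2],interpolation=cv2.INTER_CUBIC)[:600],alpha=1.6,beta=15)
cv2.imwrite('pics/i4z.png',cv2.cvtColor(a,cv2.COLOR_RGB2BGR))
E
```

```text
17.55 [ 0.5037 -0.0233  0.0243] [ 0.0006  0.6642  0.7475 -0.0001] F [ 0.3485 -2.803  -3.4949] M [-0.4608 -0.0665 -0.0266]
```

View pics/i4z.png

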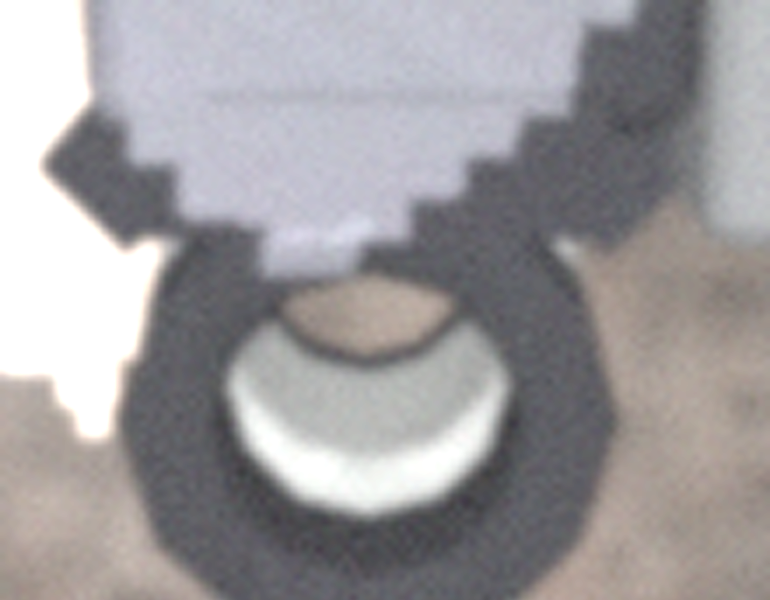

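```bash
python3 - <<'E'
from hm import *
import pickle
w=pickle.load(open('i4w.pkl','rb'))
def P(x,y,z): return onz(w,270+x/7,140+y/7,z)
A=P(369,517,.0635);B=P(369,455,.061);C=P(369,361,.0385)
D=P(369,361,.041)
print('hinge hole front edge lower rim of upper knuckle',A,'gate hole front edge top',B,(B-A)@ey)
print('edge at 361 if gate bottom',D,' if lower knuckle top',C)
for zg in (.060,.062): print((P(369,455,zg)-A)@ey)
E
```

```text
hinge hole front edge lower rim of upper knuckle [0.4983 0.0233 0.0635] gate hole front edge top [0.498  0.0258 0.061 ] 0.0024299310776392962
edge at 361 if gate bottom [0.498  0.0261 0.041 ]  if lower knuckle top [0.4981 0.0255 0.0385]
0.0021760498830489337
0.0026838122722296575
```

```bash
python3 - <<'E'
from hm import *
import pickle
w=pickle.load(open('i4w.pkl','rb'))
def P(x,y,z): return onz(w,270+x/7,140+y/7,z)
A=P(369,517,.0635);E=P(369,272,.0745)
print(E,(E-A)@ey)
A2=P(369,570,.0745); print('front top rim?',A2,(E-A2)@ey)
for x,y in ((228,390),(512,390)): print(P(x,y,.0635),P(x,y,.0745))
print((P(512,390,.0635)-P(228,390,.0635))@ex,(P(615,420,.0745)-P(120,420,.0745))@ex)
E
python3 - <<'E'
import sys; sys.path.insert(0,'.')
E
python3 - <<'E'
from hm import *
import pickle
w=pickle.load(open('i2w.pkl','rb'))
a=cv2.convertScaleAbs(cv2.resize(w['color'][110:195,270:380],(770,595),interpolation=cv2.INTER_CUBIC),alpha=1.8,beta=20)
cv2.imwrite('pics/i2z.png',cv2.cvtColor(a,cv2.COLOR_RGB2BGR))
E
```

```text
[0.4966 0.0371 0.0745] 0.013881494365133577
front top rim? [0.4982 0.024  0.0745] 0.01324446538912208
[0.4909 0.0287 0.0635] [0.4912 0.0313 0.0745]
[0.5043 0.0303 0.0635] [0.5034 0.0328 0.0745]
0.01343791633913807 0.021454317912634687
```

View pics/i2z.png

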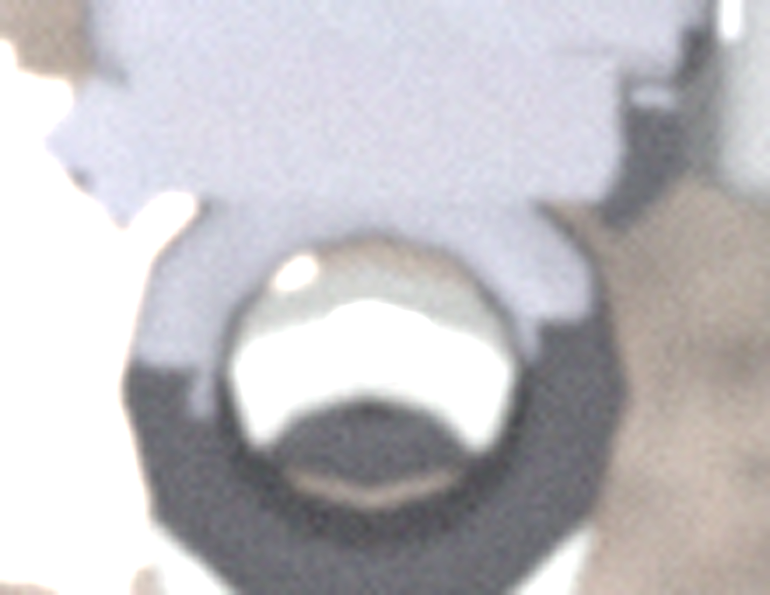

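>>> move_arm(
  series=[
    [[0.0002,-0.0018,0,0,0,0,0.0],[0,0,0,0,0,0,0.0],[0,0,0,0,0,0,0.0],[0,0,0,0,0,0,0.0],[0,0,0,0,0,0,0.0]],
  ],
)

```text
clock: 18.07
position: [0.5034, -0.0244, 0.0242]
ee_rot: [-0.0, 0.664, 0.747, 0.0]
contact_force: [-0.7, -0.2, -1.7]
width: 0.0152
```

```bash
python3 hl.py i5; python3 - <<'E'
from hm import *
import pickle
w=pickle.load(open('i5w.pkl','rb'))
a=cv2.convertScaleAbs(cv2.resize(w['color'][140:225,270:380],(770,595),interpolation=cv2.INTER_CUBIC),alpha=1.7,beta=15)
cv2.imwrite('pics/i5z.png',cv2.cvtColor(a,cv2.COLOR_RGB2BGR))
t=grab('top','i5t.png')
a=cv2.resize(t['color'][180:260,180:300],None,fx=5,fy=5,interpolation=cv2.INTER_CUBIC); cv2.imwrite('pics/i5tz.png',cv2.cvtColor(a,cv2.COLOR_RGB2BGR))
s=pickle.load(open('i5s.pkl','rb'));a=cv2.resize(s['color'][200:350,150:350],None,fx=4,fy=4,interpolation=cv2.INTER_CUBIC); cv2.imwrite('pics/i5s.png',cv2.cvtColor(a,cv2.COLOR_RGB2BGR))
E
```

```text
18.0667 [ 0.5034 -0.0244  0.0242] [-0.0002  0.6644  0.7474  0.0001] F [-0.7435 -0.2206 -1.7152] M [ 0.      0.0044 -0.0091]
```

View pics/i5z.png

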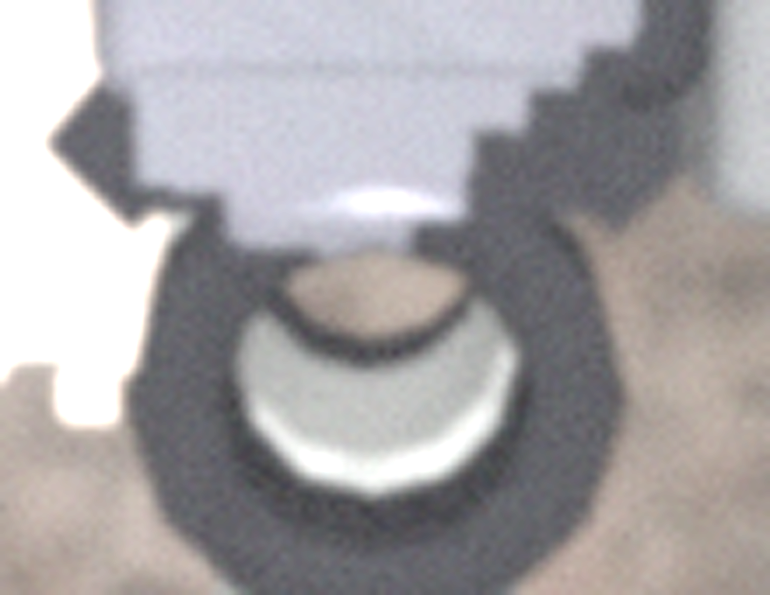

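View pics/i5s.png

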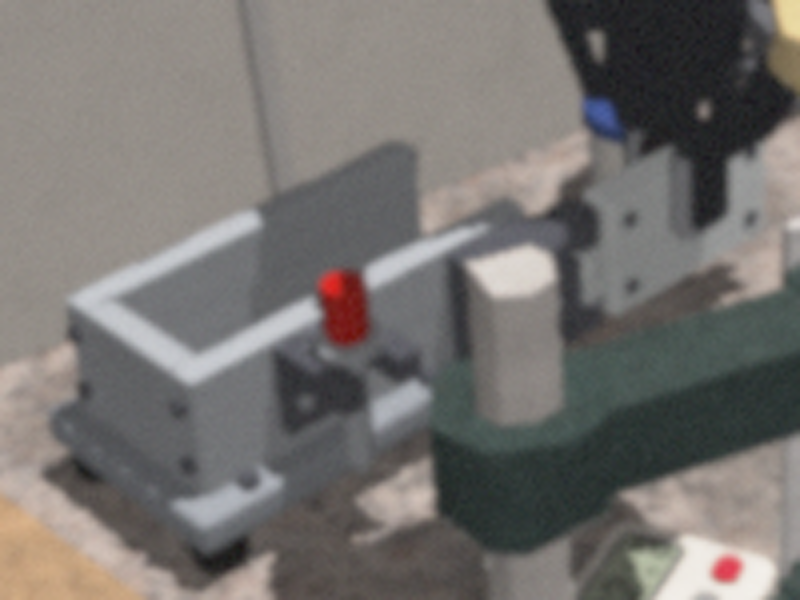

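View pics/i5tz.png

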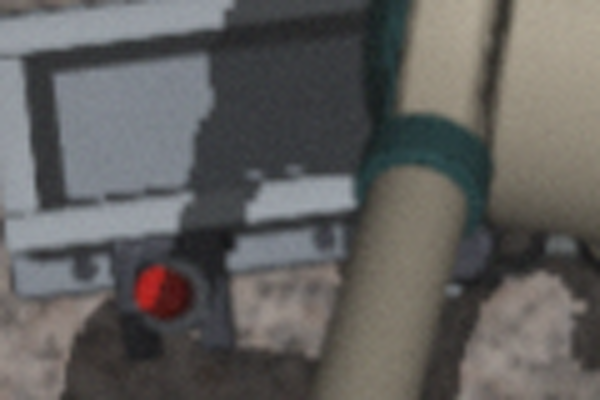

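```bash
python3 - <<'E'
from hm import *
import pickle
w=pickle.load(open('i5w.pkl','rb'))
def P(x,y,z): return onz(w,270+x/7,140+y/7,z)
A=P(373,495,.0635);B=P(373,462,.061);E=P(373,250,.0745)
print(A,B,E,(B-A)@ey,(E-A)@ey)
L=P(373,337,.041);M=P(373,362,.0385);print('gate bottom front / lower knuckle top front?',L,M,(L-A)@ey,(M-A)@ey)
s=pickle.load(open('i5s.pkl','rb'))
N=np.array([.4783,.1367,0])
for z in (.1005,.0785,.04): p=proj(s,N+[0,0,z]);print('pin',z,(p-[150,200])*4)
print(manip.get_state()['position'])
E
```

```text
[0.4981 0.0234 0.0635] [0.498  0.0244 0.061 ] [0.4965 0.037  0.0745] 0.000989242187345555 0.013707872633928433
gate bottom front / lower knuckle top front? [0.4979 0.0264 0.041 ] [0.4981 0.0245 0.0385] 0.00302074397040365 0.001068946611012268
pin 0.1005 [343.8596 279.752 ]
pin 0.0785 [349.7353 334.6499]
pin 0.04 [359.6228 426.8782]
[ 0.5035 -0.0245  0.0242]
```

>>> move_arm(
  series=[
    [[0,-0.0004,0,0,0,0,0.0],[0,0,0,0,0,0,0.0],[0,0,0,0,0,0,0.0],[0,0,0,0,0,0,0.0],[0,0,0,0,0,0,0.0],[0,0,0,0,0,0,0.0]],
  ],
)

```text
clock: 18.72
position: [0.5036, -0.025, 0.0242]
ee_rot: [0.0, 0.664, 0.747, 0.0]
contact_force: [-0.8, -0.1, -2.8]
width: 0.0147
```

```bash
python3 - <<'E'
from hm import *
s=manip.get_state(); print(s['clock'],s['position'],s['ee_rot'],s['contact_force'],s['moment'],abs(s['qd']).max(),s['width'])
w=grab('wrist','fin_w.png')
E
```

```text
18.7167 [ 0.5036 -0.025   0.0242] [0.     0.6644 0.7474 0.    ] [-0.8455 -0.134  -2.7929] [-0.0516 -0.03   -0.0147] 0.0011213425216692746 0.014651472350071556
```

View pics/fin_w.png

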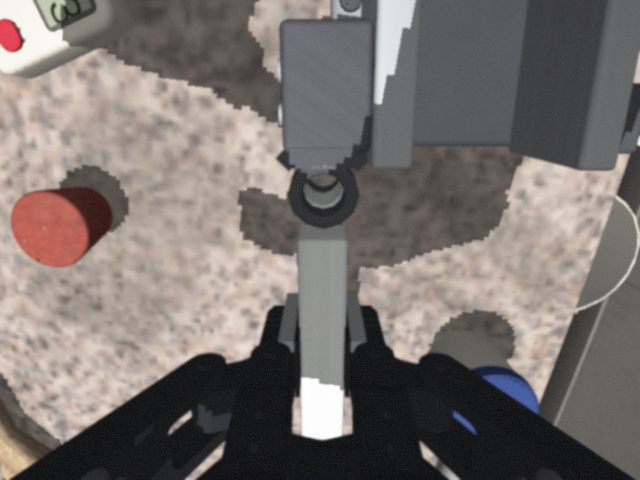

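The gate sits level in the hinge gap with its holes in line. The only force on it is its own weight of about 2.8 N, and the arm is still.

```bash
python3 -c "
from rig import manip
print(manip.sign_off())"
```

```text
the job is handed in; nothing more can be done
None
```

I drew the hinge pin straight up out of the hinge, hung it by its collar in the keeper notch and let go. I then gripped the gate, brought its knuckle into the hinge gap and handed the job in at about 18.8 s, still holding it.

**Last checks that agreed**
- **Pin:** its knob appears in the scene view within about 1.5 mm of where a vertical pin in the notch should be.
- **Gate:** it is upright and level, turned to the mould's direction, with its lower edge about 26 mm above the worktop.
- **Forces:** the gate is not pressing on the hinge. The force on the tool is about 2.8 N down, which is the gate's weight, and under 1 N sideways.
- **Bystanders:** the pot and the stopper were untouched in the last wrist picture, and the timer, only partly in it, looked so too.

**Checks that disagreed**
- **Fingertips:** they measured about 25 mm behind the reported TCP, where the text says 11 mm ahead. My first try at the pin closed on air above the knob. I set the grasp heights from the pictures after that.
- **Hole alignment along the mould's y:** I touched the V seat lightly (about 3 N) and backed off. Touching the seat, the pictures put the gate about 2 mm past the hinge axis, while the text says about 1 mm. I stopped in between, so I expect the holes to be in line within about 0.5 to 1 mm.
- **Hole alignment along the mould's x:** last measured within about 0.2 mm just before the knuckle entered the gap. The later pictures looked centred.

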